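# Gang printed blocks in a cam fixture, packing out a short row

## Robot

A 6-joint arm with a two-finger parallel gripper is mounted at the origin on the work surface. World frame = base frame: x ahead of the robot, y to its left, z up, the work surface at z = 0. Lengths are in m, angles in degrees, forces in N, time in s.
With the tool pointing down it reaches from about 0.35 to 0.875 m from the base axis. Payload 4.2 kg.
Tool frame: the origin (TCP) lies midway between the tips of the shut fingers; the grasp point (between the pads) lies 19 mm behind it; z points along the fingers, y is the direction in which the jaws open and shut (so a half turn about z gives the same grasp; the last joint's range is limited). The gripper opens to 87 mm and grips with 3 to 60 N. Pads are 19 mm wide; open, the fingers measure 117 mm over their backs; the gripper's body (75 mm by 190 mm) begins 51 mm behind the grasp point.
Start: joints at [-49.985, 22.042, 0.453, 0, -68.411, -14.817], TCP at [0.266, -0.565, 0.223] pointing down, gripper open.
Joint ranges: [-179.83, 179.83], [-69.29, 118.12], [-61.27, 80.66], [-181.25, 117.63], [-171.15, -9.14], [-177.46, 177.46]. Speed limits (degrees/s): [159.86, 159.86, 180, 180, 180, 180].

## Interface

Orientations are given as a 3x3 rotation matrix whose columns are the frame's x, y, z axes.
In Python, from station import sense, capture, get_calibration, finish_job, spot_in, spot_point gives the robot as it stands.
- The arm moves only by the shell command python3 -m inch 'ROWS'. ROWS is JSON, a list of rows, each an object with "fingers": the finger opening in cm, from 0 to 8.7; "delta_pos": the shift along the tool's x, y, z in cm, a list of three; "spin": the turn about the tool's z in degrees. In form: [{"fingers": fingers, "delta_pos": [dx, dy, dz], "spin": spin}, ...]. A call has 1 to 20 rows; each row is the pose to reach, as a shift and turn from the pose commanded when the call began, along the tool's axes at that moment; what a row does not reach only later rows make up. A row lasts 1/10 s, in which the tool goes at most 50 mm and 8.59 degrees, less where a joint would pass 70% of its speed; a pose out of reach is approached as far as the arm can. A call with a gripper value outside its range is refused whole. The fingers move at their own pace and stop on an object; the grip force is fixed at half the most. Time passes only in rows, so rows that repeat a pose let the fingers close. It gives the time, the measured TCP pose, the force and the opening at its end, in the units of the state.
- sense(): the state, without advancing time (a new reading comes with each control period).
- capture(name): name is "scene" or "side" or "wrist"; returns the picture (480x640x3 uint8, red, green, blue); there is no depth.
- get_calibration(name): a dict with "K" (3x3 intrinsics, pixels), "T" (4x4, takes a point from camera to world coordinates). Camera axes: x right, y up, looking along -z (the intrinsics and any distortion apply to the point x, -y, -z); pixel columns grow to the right and rows downward; lengths in m; the calibration is good to about 2 mm. A picture is of the moment at which its call begins: read the wrist's pose just before it. get_calibration takes no time and is no camera call; for the wrist camera it gives the pose at the moment of the call.
- finish_job(): hands the job in, once; it reports no verdict.
Trained networks look in the newest picture that a camera, given by its name, has taken for a name from the list of things; names that differ only in an ending like _2 or _b are one class to them, and where a whole thing is asked for, a point or a joint stands for the part that bears it (a point fixed in the world has none). Each returns a list of dicts, best first, with "conf" (0 to 1); they miss things now and then, are a little off and sometimes report something else, mostly with a low value. They report only what shows in the picture. A call takes as long as a camera call.
- spot_in(camera, target): "extent" ([left, top, right, bottom] as shares, 0 to 1, of the picture: columns of its width, rows of its height, round what is visible of it).
- spot_point(camera, target): "location" ([column, row] as shares, 0 to 1, of the picture: columns of its width, rows of its height: a listed point, or the origin of a listed thing).
The state is a dict: "time_s": time; "joints": joint angles; "joint_velocities": joint speeds; "effort": joint torques, N m; "tcp_pos": TCP position; "ee_rot": TCP orientation; "wrist_force": force on the tool from outside, world axes, zero at the start; "moment": the same for the moment, N m; "gripper_width": opening from 0.0 (shut) to 1.0 (fully open).
Only numpy, scipy, OpenCV 4.12 (cv2) and the standard library are available. Lean on these libraries where they do the work, as an engineer would, in place of code of your own. Each camera call takes 0.05 s, during which the arm holds its last target.

## Task

Clamp all of today's printed resin blocks in the cam fixture so that their tops can be sanded level: swing the cam lever open, stand every block on the bed side by side between fence and sprung pad, squarely across the row and in its middle, and if there are fewer than six, fill the places left with the packer that fits (narrow for one missing block, wide for two). A packer that is not needed, also one left on the fixture from the last job, belongs in the packer tray. Then turn the lever just far enough that the row is held with the sprung pad pushed in about half of its 8 mm travel, never bottomed, because the fresh resin is soft; leave the other things where they are.

Things in the scene. Friction and masses are not known exactly. Their poses are not given: they have to be found in the camera images.
- fixture: Cam fixture, fixed: aluminium plate 130 (its x) x 266 mm (y -155 to 110), top = bed at z = 12 mm. Origin at its underside on the row's line. The row runs along y from a fence (80 wide, 26 high over the bed, face at y = +90 mm) to the sprung pad. Pieces stand on the bed, 60 mm length along x, centred on x = 0; thicknesses add along y. Six places: narrow packer = 1 missing block, wide = 2.
- pad_face (a point): Foot of the pad's face at the middle, at bed height; the white pad is 66 wide, 8 thick, 25 high over the bed, in front of the steel jaw. With the lever fully open the face lies 154 mm from the fence's face (y = -64 mm of the fixture); the jaw carries it towards the fence (+y), and pressed it gives way against its springs.
- pad (a joint): How far the sprung pad is pushed back into the jaw, in m: 0 = springs out, 0.008 = bottomed on the jaw. The springs push with 4 N at 0 and 13.6 N when bottomed. The gap seen between pad and jaw shrinks with it from 8 to 0 mm.
- cam_lever (a joint): Spiral (eccentric) cam's lever, rad: 0 = fully open, 2.3 = its stop, closing clockwise from above about a vertical axis at x = 0, y = -110 mm of the fixture. The cam moves the jaw towards the fence by 8.5 mm per rad, both ways. It stays where left (friction: 4 N at the handle). In the fixture's frame the lever points from the axis at -20 degrees - angle, from x towards y. Starts at 1.2 to 1.7.
- lever_grip (a point): Middle of the lever's handle, an upright round black post 23 mm in diameter, 46 mm high, at the lever's outer end, 100 mm from the pivot axis. The point is 70 mm above the bench; the post's top at 92 mm, the lever's bar below it at 38 to 46 mm.
- packer_tray: Grey plastic tray, fixed, 250 (its x) x 200 (its y) mm outside, walls 3 mm thick and 11 mm high, floor 3 mm; origin under its centre. The packers' home; it may lie left or right of the fixture. A file lies along its +y side, at y = 70 to 90 mm; there is room for returned packers, lying along x, at x = +55 mm, y = -55 mm (narrow) and +15 mm (wide).
- block_tray: Steel tray of the same size, fixed, on the other side; the blocks stand in it at the start.
- narrow_a: Narrow packer, a plain aluminium block 60 long (its x) x 24 wide (its y) x 32 high (z) mm, 124 g, with two bolt holes in its top; origin at the centre of its underside. There is exactly one narrow packer, this one or narrow_b; the other is absent. This one starts in the packer tray.
- narrow_b: Narrow packer, a plain aluminium block 60 long (its x) x 24 wide (its y) x 32 high (z) mm, 124 g, with two bolt holes in its top; origin at the centre of its underside. There is exactly one narrow packer, this one or narrow_a; the other is absent. This one starts on the fixture's bed, left from the last job.
- wide_a: Wide packer, a plain aluminium block 60 long (its x) x 48 wide (its y) x 32 high (z) mm, 249 g, with two bolt holes in its top; origin at the centre of its underside. There is exactly one wide packer, this one or wide_b; the other is absent. This one starts in the packer tray.
- wide_b: Wide packer, a plain aluminium block 60 long (its x) x 48 wide (its y) x 32 high (z) mm, 249 g, with two bolt holes in its top; origin at the centre of its underside. There is exactly one wide packer, this one or wide_a; the other is absent. This one starts on the fixture's bed, left from the last job.
- block1: A block of tan printed resin, 60 long (its x) x 22 thick (its y) x 32 high (z) mm, edges rounded 1.5 mm, about 50 g, with round ports in its top and a few support stubs 1.6 mm high there; origin at the centre of its underside. At the start it stands upright, at some yaw, in the block tray. Four to six of the six blocks are there, the rest absent.
- block2: A block of tan printed resin, 60 long (its x) x 22 thick (its y) x 32 high (z) mm, edges rounded 1.5 mm, about 50 g, with round ports in its top and a few support stubs 1.6 mm high there; origin at the centre of its underside. At the start it stands upright, at some yaw, in the block tray. Four to six of the six blocks are there, the rest absent.
- block3: A block of tan printed resin, 60 long (its x) x 22 thick (its y) x 32 high (z) mm, edges rounded 1.5 mm, about 50 g, with round ports in its top and a few support stubs 1.6 mm high there; origin at the centre of its underside. At the start it stands upright, at some yaw, in the block tray. Four to six of the six blocks are there, the rest absent.
- block4: A block of tan printed resin, 60 long (its x) x 26 thick (its y) x 32 high (z) mm, edges rounded 1.5 mm, about 50 g, with round ports in its top and a few support stubs 1.6 mm high there; origin at the centre of its underside. At the start it stands upright, at some yaw, in the block tray. Four to six of the six blocks are there, the rest absent.
- block5: A block of tan printed resin, 60 long (its x) x 26 thick (its y) x 32 high (z) mm, edges rounded 1.5 mm, about 50 g, with round ports in its top and a few support stubs 1.6 mm high there; origin at the centre of its underside. At the start it stands upright, at some yaw, in the block tray. Four to six of the six blocks are there, the rest absent.
- block6: A block of tan printed resin, 60 long (its x) x 26 thick (its y) x 32 high (z) mm, edges rounded 1.5 mm, about 50 g, with round ports in its top and a few support stubs 1.6 mm high there; origin at the centre of its underside. At the start it stands upright, at some yaw, in the block tray. Four to six of the six blocks are there, the rest absent.
- wash_bottle: White wash bottle with a blue spout, 68 mm wide, 200 high, behind the fixture. A bystander, to be left alone.
- beaker: Glass beaker, 76 mm wide, 100 high, behind the fixture. A bystander, to be left alone.
- resin_bottle: Black resin bottle, 72 mm wide, 170 high, behind the fixture. A bystander, to be left alone.
- sanding_block: Cork sanding block, 100 x 55 x 30 mm, behind on the left. A bystander, to be left alone.
- scraper: Scraper, 190 mm long, 14 mm high, lying between robot and fixture. A bystander, to be left alone.
- tape: Roll of tape, 90 mm wide, 24 high, behind on the right. A bystander, to be left alone.
- file: File with a wooden handle, 180 mm long, 16 high, in the packer tray. A bystander, to be left alone.

How it is judged:
By the outcome, as a careful person would: the job done as asked, in the order asked, and still so for the second after the job is handed in, with the robot touching nothing.
Of block1, block2, block3, block4, block5, block6 only 4 to 6 are there at a start; the rules pass over those that are not, and their reading is None.
Of narrow_a, narrow_b only 1 to 1 are there at a start; the rules pass over those that are not, and their reading is None.
Of wide_a, wide_b only 1 to 1 are there at a start; the rules pass over those that are not, and their reading is None.
At some moment in a run one of block1, block2, block3, block4, block5, block6 may be knocked a few centimetres aside while the robot is not near it.
Once in a run the grip may slacken for a moment while it holds something.
It also fails if it takes over 210 s, if anything falls off the work surface, if the arm or the gripper's body presses on something with over 40 N, if the wrist force passes 120 N, or if a joint passes its speed limit or range.

## Working session

There is one attempt and no reset: what is moved stays moved. The work goes in short steps, Python scripts to look and compute and a shell command to move; the robot and the scene stay as the last step left them, time stands still between calls to the robot, and variables do not carry over. Pictures are saved under pics/ and viewed, and the job is handed in when it is done.

```bash
ls; mkdir -p pics; python3 - <<'E'
from station import *
import cv2
s=sense();print(s)
for n in ["scene","side","wrist"]:
    im=capture(n);cv2.imwrite(f"pics/a_{n}.png",im[:,:,::-1]);c=get_calibration(n);print(n,c)
E
```

```text
pics
{'time_s': 0.0, 'joints': array([-4.99838214e+01,  2.20913781e+01,  3.80454678e-01, -2.84526038e-02,
       -6.84109145e+01, -1.48193304e+01]), 'joint_velocities': array([-0.00040142,  0.03888775,  0.03767387, -0.11139347, -0.03477614,
       -0.03997425]), 'effort': array([-1.23021793e-03, -3.90670180e+01,  1.87403458e+01,  4.22008663e+00,
        1.09377541e-02, -1.91167092e-04]), 'tcp_pos': array([ 0.2658713 , -0.56497238,  0.2214591 ]), 'ee_rot': array([[-9.04928406e-01, -4.25562630e-01, -1.01366168e-03],
       [-4.25563826e-01,  9.04926363e-01,  1.92546251e-03],
       [ 9.78842876e-05,  2.17378346e-03, -9.99997633e-01]]), 'wrist_force': array([0.23397855, 0.04684605, 0.10837906]), 'moment': array([ 0.00973608,  0.01188955, -0.01696008]), 'gripper_width': 1.0017454126117438}
scene {'K': array([[459.41998425,   0.        , 325.09387487],
       [  0.        , 459.41998425, 238.74840564],
       [  0.        ,   0.        ,   1.        ]]), 'T': array([[-0.85705375, -0.45095117,  0.24920257,  0.87396446],
       [ 0.515208  , -0.75426192,  0.40700083,  0.45804424],
       [ 
[... 249 characters left out ...]
   0.        ,   1.        ]]), 'T': array([[-0.8534585 ,  0.37822817, -0.35854155,  0.24609319],
       [-0.52101046, -0.60268806,  0.6044131 ,  0.56093594],
       [ 0.01251735,  0.7026454 ,  0.71143008,  0.72985105],
       [ 0.        ,  0.        ,  0.        ,  1.        ]])}
wrist {'K': array([[399.74665176,   0.        , 316.48083171],
       [  0.        , 399.74665176, 238.55593794],
       [  0.        ,   0.        ,   1.        ]]), 'T': array([[-0.42576804, -0.86490991, -0.26580523,  0.19274687],
       [ 0.90483117, -0.40650874, -0.12661435, -0.59893658],
       [ 0.00145786, -0.2944172 ,  0.95567588,  0.38382758],
       [ 0.        ,  0.        ,  0.        ,  1.        ]])}
```

View pics/a_scene.png

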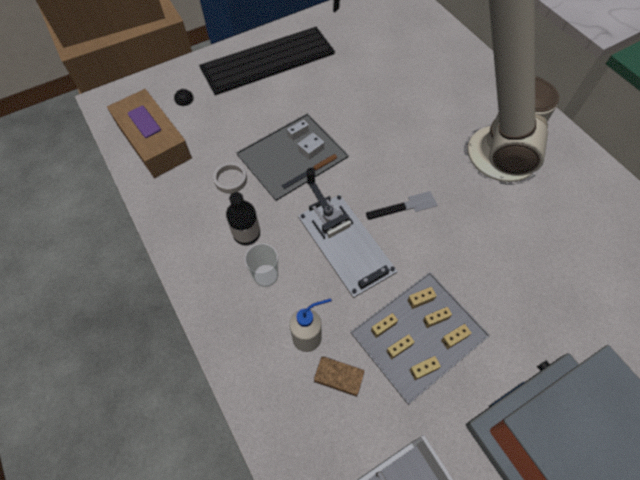

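View pics/a_side.png

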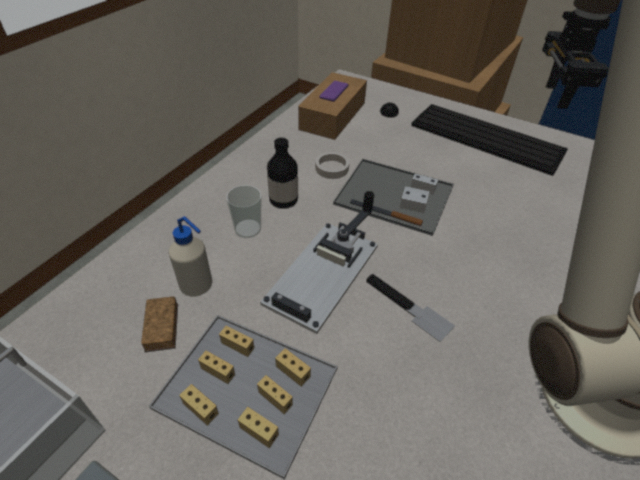

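View pics/a_wrist.png

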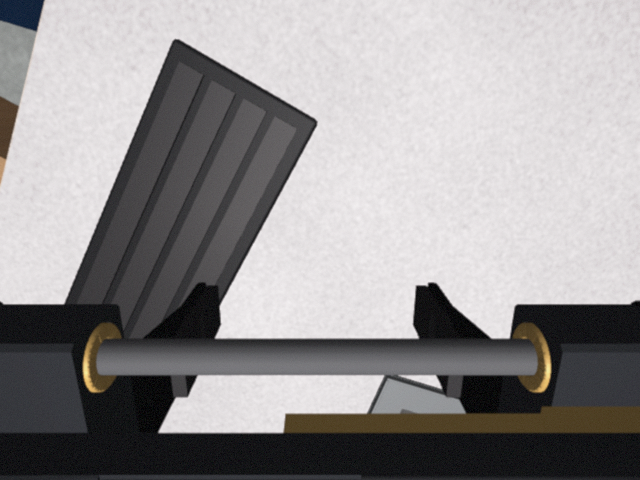

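```bash
cat > h.py <<'E'
from station import *
import numpy as np, cv2
from scipy.optimize import least_squares
W,H=640,480
def ray(cal,u,v):
    K=cal["K"];T=cal["T"]
    d=np.array([(u-K[0,2])/K[0,0],-(v-K[1,2])/K[1,1],-1.0])
    return T[:3,3],T[:3,:3]@d
def onz(cal,u,v,z):
    o,d=ray(cal,u,v);return (o+d*(z-o[2])/d[2])
def proj(cal,p):
    p=np.atleast_2d(p);T=cal["T"];K=cal["K"]
    c=(p-T[:3,3])@T[:3,:3]
    return np.stack([K[0,0]*c[:,0]/-c[:,2]+K[0,2],K[1,1]*-c[:,1]/-c[:,2]+K[1,2]],1)
def R(a):
    c,s=np.cos(a),np.sin(a);return np.array([[c,-s],[s,c]])
def save(n,im): cv2.imwrite(f"pics/{n}.png",im[:,:,::-1])
E
python3 - <<'E'
from h import *
for cam in ["scene","side"]:
    capture(cam);cal=get_calibration(cam)
    for t,z in [("fixture",0),("pad_face",.012),("lever_grip",.07),("packer_tray",0),("block_tray",0),("block1",.003),("block4",.003),("narrow_a",.003),("wide_a",.003),("wash_bottle",0)]:
        r=spot_point(cam,t)
        for d in r[:7]:
            if d["conf"]<.2: continue
            u,v=d["location"];print(cam,t,round(d["conf"],2),round(u*W,1),round(v*H,1),onz(cal,u*W,v*H,z)[:2].round(4))
E
for c in scene side; do python3 - <<E
import cv2
im=cv2.imread("pics/a_$c.png")
r=dict(scene=(230,100,500,410),side=(140,150,460,480))["$c"]
x0,y0,x1,y1=r;im=im[y0:y1,x0:x1];s=min(800/im.shape[1],600/im.shape[0])
cv2.imwrite("pics/b_$c.png",cv2.resize(im,None,fx=s,fy=s,interpolation=cv2.INTER_CUBIC));print(s)
E
done
```

```text
scene fixture 0.71 351.9 249.0 [0.5371 0.0384]
scene pad_face 0.49 341.4 233.1 [ 0.5393 -0.0091]
scene pad_face 0.4 419.8 302.6 [0.48   0.2454]
scene lever_grip 0.95 311.1 175.5 [ 0.5351 -0.1676]
scene lever_grip 0.69 298.7 137.2 [ 0.4997 -0.2956]
scene packer_tray 0.88 291.4 154.3 [ 0.5215 -0.3059]
scene packer_tray 0.74 349.4 250.8 [0.5452 0.0394]
scene block_tray 0.81 414.3 335.1 [0.5338 0.3004]
scene block_tray 0.21 266.6 277.3 [ 0.7587 -0.0033]
scene block1 0.9 420.4 301.2 [0.4731 0.2415]
scene block1 0.88 451.3 336.2 [0.4633 0.3467]
scene block1 0.67 423.5 368.8 [0.5627 0.3732]
scene block1 0.64 384.2 324.6 [0.5801 0.2447]
scene block1 0.62 433.3 321.5 [0.4775 0.2974]
scene block1 0.59 398.6 346.7 [0.5814 0.3043]
scene block4 0.9 420.4 301.2 [0.4731 0.2415]
scene block4 0.88 451.3 336.2 [0.4633 0.3467]
scene block4 0.67 423.5 368.8 [0.5627 0.3732]
scene block4 0.64 384.2 324.6 [0.5801 0.2447]
scene block4 0.62 433.3 321.5 [0.4775 0.2974]
scene block4 0.59 398.6 346.7 [0.5814 0.3043]
scene narrow_a 0.72 309.7 149.9 [ 0.4698 -0.2908]
scene narrow_a 0.67 299.3 135.4 [ 0.4688 -0.35
[... 557 characters left out ...]
1 435.3 [0.4589 0.3597]
side block1 0.64 294.6 369.5 [0.472  0.2341]
side block1 0.62 271.6 398.6 [0.4756 0.299 ]
side block1 0.62 213.3 371.2 [0.5908 0.3115]
side block1 0.58 237.7 344.4 [0.5878 0.2467]
side block4 0.97 200.8 410.5 [0.5623 0.3765]
side block4 0.81 258.1 435.3 [0.4589 0.3597]
side block4 0.64 294.6 369.5 [0.472  0.2341]
side block4 0.62 271.6 398.6 [0.4756 0.299 ]
side block4 0.62 213.3 371.2 [0.5908 0.3115]
side block4 0.58 237.7 344.4 [0.5878 0.2467]
side narrow_a 0.8 424.8 185.2 [ 0.4702 -0.377 ]
side wide_a 0.82 413.0 205.6 [ 0.4651 -0.2862]
side wide_a 0.53 318.2 278.3 [0.5433 0.0341]
side wash_bottle 0.63 199.0 286.4 [0.7404 0.1796]
1.935483870967742
1.8181818181818181
```

View pics/b_scene.png

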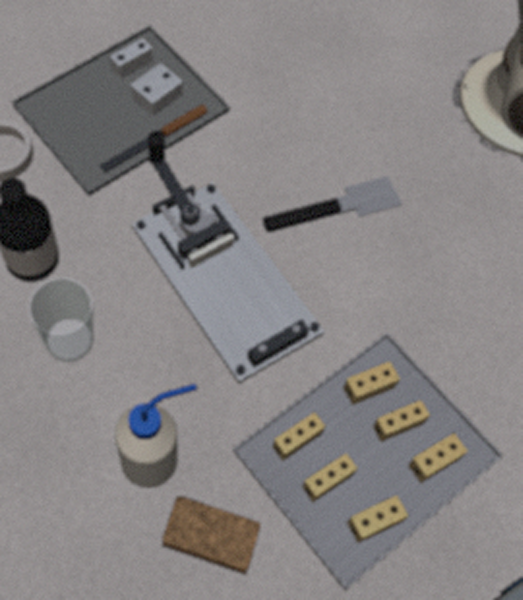

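View pics/b_side.png

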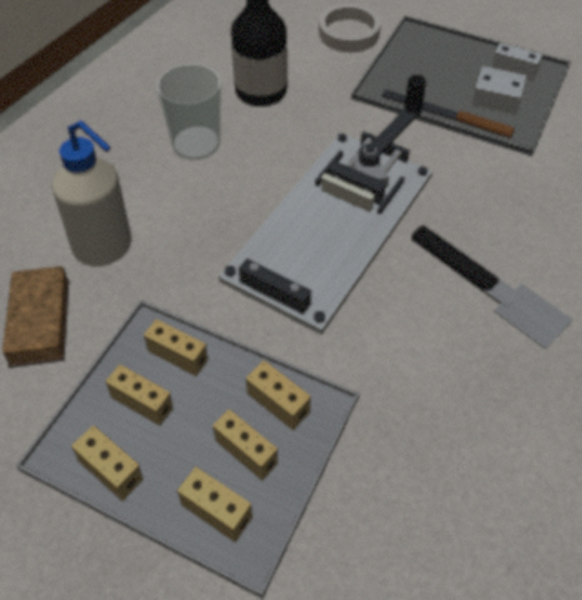

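```bash
python3 - <<'E'
from h import *
sc=np.array([[135,226],[240,380],[323,331],[213,184]])/1.9355+[230,100]
sd=np.array([[342,132],[222,276],[322,327],[432,174]])/1.81818+[140,150]
L=np.array([[65,-155],[65,110],[-65,110],[-65,-155]])/1e3
for P,cam in [(sc,"scene"),(sd,"side")]:
    cal=get_calibration(cam)
    w=np.array([onz(cal,*p,.012)[:2] for p in P]);print(cam,w.round(4).tolist())
    f=lambda q:((L@R(q[2]).T+q[:2])-w).ravel()
    r=least_squares(f,[.54,.04,0]);print(r.x[:2].round(4),np.degrees(r.x[2]).round(2),(r.fun*1e3).round(1))
E
```

```text
scene [[0.6066, -0.106], [0.6048, 0.1524], [0.4791, 0.1507], [0.4806, -0.1098]]
[0.5426 0.0443] 0.54 [ 2.4 -4.   1.8  2.6 -2.5  3.  -1.6 -1.5]
side [[0.606, -0.1147], [0.6022, 0.1499], [0.4776, 0.1483], [0.4765, -0.1085]]
[0.5406 0.0413] 0.04 [-0.3  1.   3.3  1.4 -2.1  2.9 -0.9 -5.3]
```

```bash
python3 - <<'E'
from h import *
for t in ["resin_bottle","beaker","wash_bottle","scraper","tape"]:
  for cam in ["scene","side"]:
    capture(cam);cal=get_calibration(cam)
    for d in spot_in(cam,t)[:1]:
        a=np.array(d["extent"])*[W,H,W,H]
        print(cam,t,round(d["conf"],2),a.round(),"base-ish",onz(cal,(a[0]+a[2])/2,a[3],0)[:2].round(3))
    for d in spot_point(cam,t)[:1]:
        u,v=d["location"];print("   pt",round(d["conf"],2),onz(cal,u*W,v*H,0)[:2].round(3))
E
```

```text
scene resin_bottle 0.85 [225. 191. 258. 248.] base-ish [ 0.777 -0.107]
   pt 0.73 [ 0.744 -0.143]
side resin_bottle 0.64 [269. 138. 299. 208.] base-ish [ 0.729 -0.113]
   pt 0.62 [ 0.744 -0.138]
scene beaker 0.66 [245. 244. 277. 286.] base-ish [0.781 0.01 ]
   pt 0.7 [ 0.752 -0.017]
side beaker 0.9 [226. 185. 259. 241.] base-ish [0.743 0.03 ]
   pt 0.45 [0.565 0.374]
scene wash_bottle 0.72 [293. 299. 331. 351.] base-ish [0.754 0.21 ]
   pt 0.67 [0.751 0.179]
side wash_bottle 0.67 [169. 216. 209. 299.] base-ish [0.735 0.215]
   pt 0.67 [0.743 0.183]
scene scraper 0.62 [289. 122. 309. 141.] base-ish [ 0.479 -0.337]
side scraper 0.94 [366. 277. 452. 345.] base-ish [0.32 0.08]
   pt 0.67 [ 0.386 -0.001]
scene tape 0.84 [214. 163. 247. 191.] base-ish [ 0.725 -0.279]
   pt 0.95 [ 0.712 -0.316]
side tape 0.98 [315. 151. 352. 180.] base-ish [ 0.681 -0.272]
   pt 0.64 [ 0.712 -0.318]
```

```bash
cat >> h.py <<'E'
def yawnow(s):
    y=s["ee_rot"][:,1];return np.degrees(np.arctan2(y[1],y[0]))
def plan(*wps):
    """wps: (x,y,z,yawdeg of tool y); prints delta cm + spin from current measured pose"""
    s=sense();a=np.radians(yawnow(s));p=s["tcp_pos"]
    yt=np.array([np.cos(a),np.sin(a),0]);xt=np.array([np.sin(a)*-1*-1,-np.cos(a),0])*-1
    # x = y cross z, z=(0,0,-1)
    xt=np.cross(yt,[0,0,-1]);
    for w in wps:
        d=np.array(w[:3])-p
        sp=-((w[3]-np.degrees(a)+180)%360-180)
        print("d=[%.2f,%.2f,%.2f] spin=%.1f"%(d@xt*100,d@yt*100,-d[2]*100,sp))
E
python3 -c "
from h import *
plan((.536,-.169,.18,0))"
```

```text
d=[-41.30,24.38,4.25] spin=115.2
```

```bash
python3 -m inch '[{"fingers":8.7,"delta_pos":[-41.3,24.4,4.2],"spin":115.2},{"fingers":8.7,"delta_pos":[-41.3,24.4,4.2],"spin":115.2},{"fingers":8.7,"delta_pos":[-41.3,24.4,4.2],"spin":115.2},{"fingers":8.7,"delta_pos":[-41.3,24.4,4.2],"spin":115.2},{"fingers":8.7,"delta_pos":[-41.3,24.4,4.2],"spin":115.2},{"fingers":8.7,"delta_pos":[-41.3,24.4,4.2],"spin":115.2},{"fingers":8.7,"delta_pos":[-41.3,24.4,4.2],"spin":115.2},{"fingers":8.7,"delta_pos":[-41.3,24.4,4.2],"spin":115.2},{"fingers":8.7,"delta_pos":[-41.3,24.4,4.2],"spin":115.2},{"fingers":8.7,"delta_pos":[-41.3,24.4,4.2],"spin":115.2},{"fingers":8.7,"delta_pos":[-41.3,24.4,4.2],"spin":115.2},{"fingers":8.7,"delta_pos":[-41.3,24.4,4.2],"spin":115.2},{"fingers":8.7,"delta_pos":[-41.3,24.4,4.2],"spin":115.2},{"fingers":8.7,"delta_pos":[-41.3,24.4,4.2],"spin":115.2},{"fingers":8.7,"delta_pos":[-41.3,24.4,4.2],"spin":115.2},{"fingers":8.7,"delta_pos":[-41.3,24.4,4.2],"spin":115.2}]'
python3 - <<'E'
from h import *
s=sense();print(s["tcp_pos"],yawnow(s),s["joints"].round(1))
for n in ["scene","side","wrist"]: save("c_"+n,capture(n))
for c in ["scene","side","wrist"]:
  cal=get_calibration(c)
  for d in spot_point(c,"lever_grip")[:2]:
    u,v=d["location"];print(c,round(d["conf"],2),onz(cal,u*W,v*H,.07).round(4))
E
```

```text
time_s: 4.35
tcp_pos: [0.5358, -0.1748, 0.1806]
ee_rot: [[-0.007, 1.0, 0.001], [1.0, 0.007, 0.009], [0.009, 0.001, -1.0]]
wrist_force: [-0.1, -0.1, 0.3]
gripper_width: 1.0
[ 0.53580364 -0.17482861  0.18056098] 0.37424557495163824 [  -1.9   18.1  -11.6   -0.6  -60.3 -177.4]
scene 0.68 [ 0.5358 -0.1661  0.07  ]
scene 0.49 [ 0.4919 -0.3016  0.07  ]
side 0.6 [ 0.5329 -0.1739  0.07  ]
wrist 0.79 [ 0.5378 -0.1679  0.07  ]
```

View pics/c_wrist.png

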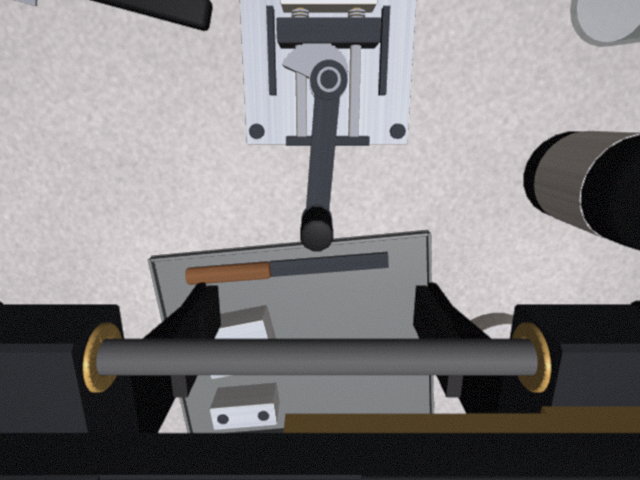

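View pics/c_side.png

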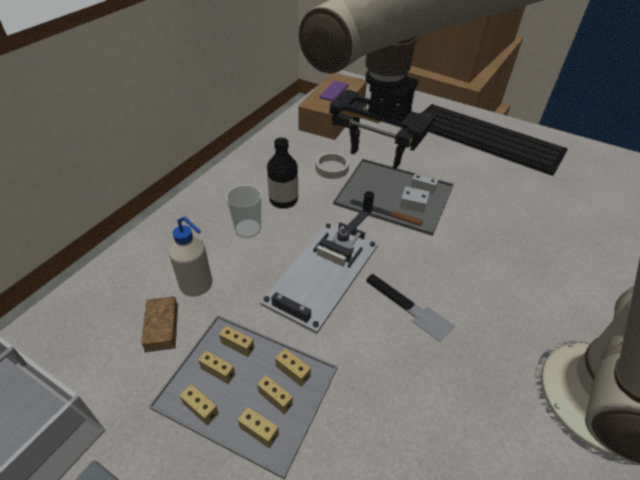

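```bash
python3 -m inch '[{"fingers":8.7,"delta_pos":[0.5,0,4],"spin":0},{"fingers":8.7,"delta_pos":[0.5,0,8],"spin":0},{"fingers":8.7,"delta_pos":[0.5,0,12.4],"spin":0},{"fingers":6,"delta_pos":[0.5,0,12.4],"spin":0},{"fingers":3,"delta_pos":[0.5,0,12.4],"spin":0},{"fingers":3,"delta_pos":[0.5,0,12.4],"spin":0},{"fingers":3,"delta_pos":[0.5,0,12.4],"spin":0},{"fingers":3,"delta_pos":[0.5,0,12.4],"spin":0},{"fingers":3,"delta_pos":[0.5,0,12.4],"spin":0}]'
python3 - <<'E'
from h import *
save("d_wrist",capture("wrist"))
s=sense();p=s["tcp_pos"]
c=np.array([.5416,-.068])
# arc plan: post start angle -93 -> -20 ; print tool-frame targets
ws=[]
for k in range(1,13):
    f=k/12;a=np.radians(-93+75*f);q=c+.1*np.array([np.cos(a),np.sin(a)]);ws.append((q[0],q[1],.056,0.4+85*f))
plan(*ws);print(p,yawnow(s))
E
```

```text
time_s: 5.55
tcp_pos: [0.5363, -0.1691, 0.0577]
ee_rot: [[-0.01, 1.0, 0.003], [1.0, 0.01, 0.011], [0.011, 0.003, -1.0]]
wrist_force: [-0.9, 0.6, -0.2]
gripper_width: 0.537
d=[0.11,1.12,0.14] spin=-6.9
d=[0.22,2.21,0.14] spin=-14.0
d=[0.45,3.27,0.14] spin=-21.1
d=[0.79,4.31,0.14] spin=-28.2
d=[1.25,5.30,0.14] spin=-35.3
d=[1.80,6.24,0.14] spin=-42.3
d=[2.46,7.11,0.14] spin=-49.4
d=[3.21,7.90,0.14] spin=-56.5
d=[4.04,8.61,0.14] spin=-63.6
d=[4.94,9.22,0.14] spin=-70.7
d=[5.90,9.73,0.14] spin=-77.8
d=[6.92,10.13,0.14] spin=-84.8
[ 0.53605143 -0.16905601  0.05736809] 0.5583710074075706
```

View pics/d_wrist.png

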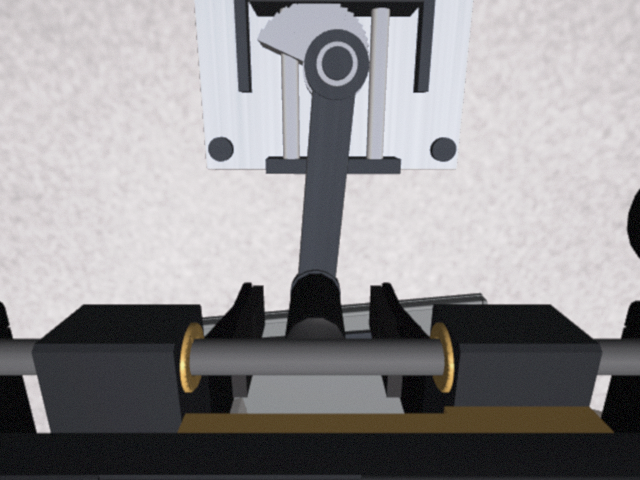

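```bash
python3 -m inch '[{"fingers":2.9,"delta_pos":[0,0,0],"spin":0},{"fingers":2.9,"delta_pos":[0,0,0],"spin":0},{"fingers":2.9,"delta_pos":[0,0,0],"spin":0},{"fingers":2.9,"delta_pos":[0.1,1.1,0.1],"spin":-7},{"fingers":2.9,"delta_pos":[0.2,2.2,0.1],"spin":-14},{"fingers":2.9,"delta_pos":[0.45,3.3,0.1],"spin":-21},{"fingers":2.9,"delta_pos":[0.8,4.3,0.1],"spin":-28},{"fingers":2.9,"delta_pos":[1.25,5.3,0.1],"spin":-35},{"fingers":2.9,"delta_pos":[1.8,6.25,0.1],"spin":-42},{"fingers":2.9,"delta_pos":[2.45,7.1,0.1],"spin":-49},{"fingers":2.9,"delta_pos":[3.2,7.9,0.1],"spin":-56},{"fingers":2.9,"delta_pos":[4.05,8.6,0.1],"spin":-63},{"fingers":2.9,"delta_pos":[4.95,9.2,0.1],"spin":-70},{"fingers":2.9,"delta_pos":[5.9,9.7,0.1],"spin":-77},{"fingers":2.9,"delta_pos":[5.9,9.7,0.1],"spin":-77},{"fingers":2.9,"delta_pos":[5.9,9.7,0.1],"spin":-77}]'
python3 - <<'E'
from h import *
for n in ["wrist","side"]: save("e_"+n,capture(n))
s=sense();print(s["wrist_force"],s["joints"].round(1))
E
```

```text
time_s: 7.2
tcp_pos: [0.6319, -0.109, 0.0559]
ee_rot: [[-0.976, 0.218, -0.0], [0.218, 0.976, 0.012], [0.003, 0.011, -1.0]]
wrist_force: [-0.6, 0.2, 1.1]
gripper_width: 0.33
[ 0.60455163 -0.02500072 -0.68523719] [   4.3   32.3   -8.1   -0.9  -49.5 -106.3]
```

View pics/e_wrist.png

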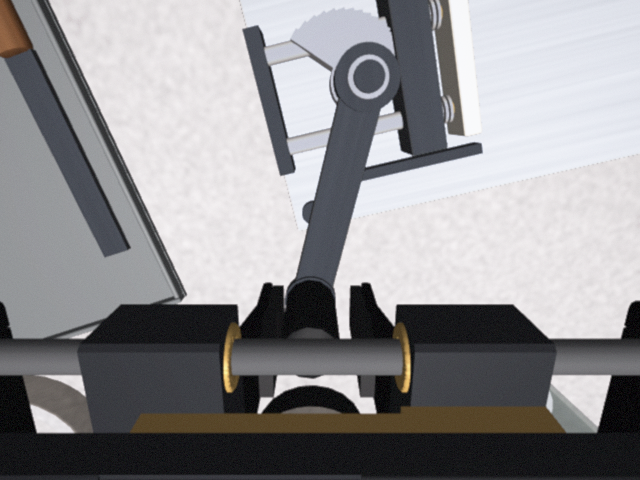

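View pics/e_side.png

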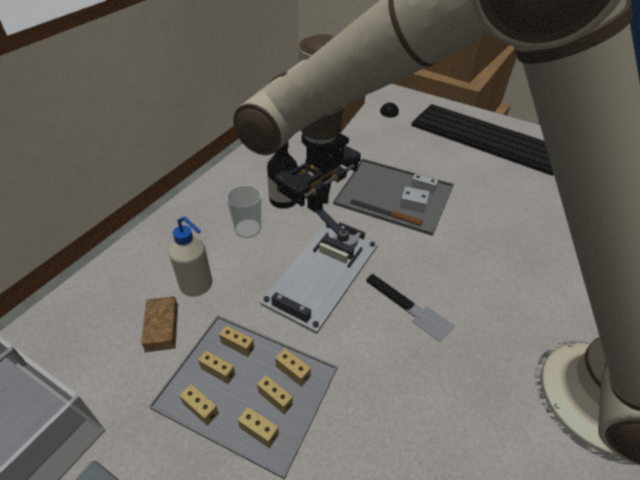

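```bash
python3 -m inch '[{"fingers":2.9,"delta_pos":[0,0.4,0],"spin":-4},{"fingers":2.9,"delta_pos":[0,0.8,0],"spin":-8},{"fingers":2.9,"delta_pos":[0,1.1,0],"spin":-8},{"fingers":2.9,"delta_pos":[0,1.1,0],"spin":-8}]'
python3 -m inch '[{"fingers":2.9,"delta_pos":[0,0.2,0],"spin":0},{"fingers":2.9,"delta_pos":[0,0.2,0],"spin":0}]'
python3 -m inch '[{"fingers":2.9,"delta_pos":[0,0.15,0],"spin":0},{"fingers":2.9,"delta_pos":[0,0.15,0],"spin":0}]'
```

```text
time_s: 7.7
tcp_pos: [0.6349, -0.0989, 0.0565]
ee_rot: [[-0.997, 0.079, 0.002], [0.079, 0.997, 0.011], [-0.001, 0.011, -1.0]]
wrist_force: [0.7, -4.3, -1.3]
gripper_width: 0.333
time_s: 7.9
tcp_pos: [0.635, -0.0984, 0.0565]
ee_rot: [[-0.997, 0.079, 0.001], [0.079, 0.997, 0.009], [-0.0, 0.009, -1.0]]
wrist_force: [2.5, -9.8, -2.4]
gripper_width: 0.332
time_s: 8.1
tcp_pos: [0.635, -0.0983, 0.0565]
ee_rot: [[-0.997, 0.079, 0.001], [0.079, 0.997, 0.008], [-0.0, 0.008, -1.0]]
wrist_force: [2.9, -13.1, -2.6]
gripper_width: 0.335
```

```bash
python3 -m inch '[{"fingers":2.9,"delta_pos":[0,-0.7,0],"spin":0},{"fingers":7.5,"delta_pos":[0,-0.7,0],"spin":0},{"fingers":7.5,"delta_pos":[0,-0.7,0],"spin":0},{"fingers":7.5,"delta_pos":[0,-0.7,0],"spin":0},{"fingers":7.5,"delta_pos":[0,-0.7,0],"spin":0},{"fingers":7.5,"delta_pos":[0,-0.7,-5],"spin":0},{"fingers":7.5,"delta_pos":[0,-0.7,-10],"spin":0},{"fingers":7.5,"delta_pos":[0,-0.7,-15],"spin":0},{"fingers":7.5,"delta_pos":[0,-0.7,-20],"spin":0}]'
python3 -c "
from h import *
s=sense();print(s['joints'].round(1));plan((.54,.15,.34,180),(.53,.33,.34,180))"
```

```text
time_s: 9.0
tcp_pos: [0.6337, -0.1037, 0.2585]
ee_rot: [[-0.997, 0.077, 0.001], [0.077, 0.997, 0.012], [0.0, 0.012, -1.0]]
wrist_force: [0.7, -0.0, -0.0]
gripper_width: 0.855
[  4.8  22.6   6.7  -0.7 -74.1 -99. ]
d=[11.30,24.57,-8.15] spin=-94.4
d=[13.68,42.44,-8.15] spin=-94.4
```

```bash
python3 -m inch '[{"fingers":7.5,"delta_pos":[11.3,24.5,-8.2],"spin":-94.4},{"fingers":7.5,"delta_pos":[11.3,24.5,-8.2],"spin":-94.4},{"fingers":7.5,"delta_pos":[11.3,24.5,-8.2],"spin":-94.4},{"fingers":7.5,"delta_pos":[11.3,24.5,-8.2],"spin":-94.4},{"fingers":7.5,"delta_pos":[11.3,24.5,-8.2],"spin":-94.4},{"fingers":7.5,"delta_pos":[11.3,24.5,-8.2],"spin":-94.4},{"fingers":7.5,"delta_pos":[11.3,24.5,-8.2],"spin":-94.4},{"fingers":7.5,"delta_pos":[11.3,24.5,-8.2],"spin":-94.4},{"fingers":7.5,"delta_pos":[11.3,24.5,-8.2],"spin":-94.4},{"fingers":7.5,"delta_pos":[11.3,24.5,-8.2],"spin":-94.4},{"fingers":7.5,"delta_pos":[11.3,24.5,-8.2],"spin":-94.4},{"fingers":7.5,"delta_pos":[11.3,24.5,-8.2],"spin":-94.4},{"fingers":7.5,"delta_pos":[11.3,24.5,-8.2],"spin":-94.4},{"fingers":7.5,"delta_pos":[11.3,24.5,-8.2],"spin":-94.4},{"fingers":7.5,"delta_pos":[11.3,24.5,-8.2],"spin":-94.4}]'
python3 - <<'E'
from h import *
import pickle
s=sense();print(yawnow(s),s["joints"].round(1),s["joint_velocities"].round(1))
cal=get_calibration("wrist");save("f_wrist",capture("wrist"));pickle.dump(cal,open("f_cal.pkl","wb"))
E
```

```text
time_s: 10.5
tcp_pos: [0.5403, 0.148, 0.3412]
ee_rot: [[-0.002, -1.0, 0.0], [-1.0, 0.002, 0.012], [-0.012, -0.0, -1.0]]
wrist_force: [-0.5, 0.2, 0.4]
gripper_width: 0.863
179.88773361736793 [ 31.6  12.2   3.5  -0.6 -81.  -31.6] [-0.1  0.   0.1  0.   0.   0.5]
```

View pics/f_wrist.png

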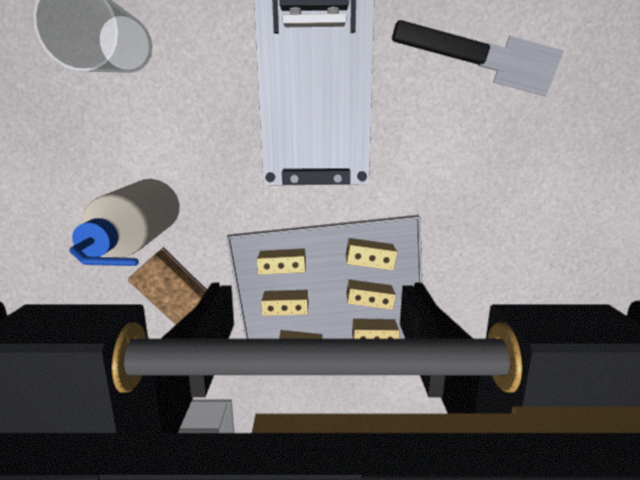

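```bash
python3 - <<'E'
import cv2
im=cv2.imread("pics/f_wrist.png")
a=im[0:60,240:390];b=im[150:200,240:390]
cv2.imwrite("pics/f_crop.png",cv2.resize(cv2.vconcat([a,b]),None,fx=5,fy=5,interpolation=cv2.INTER_CUBIC))
E
```

```text
(no output)
```

View pics/f_crop.png

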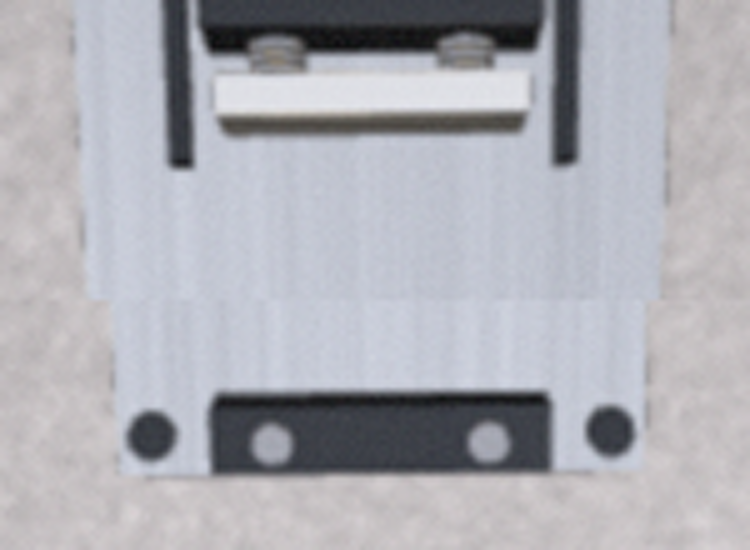

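```bash
python3 - <<'E'
from h import *
import pickle
cal=pickle.load(open("f_cal.pkl","rb"))
P=[(264.4,184.6,65,110),(369,184,-65,110),(284.4,26.4,33,-64),(345,26,-33,-64),(282.6,169.2,40,90),(350.2,168.8,-40,90)]
w=np.array([onz(cal,u,v,.012)[:2] for u,v,_,_ in P]);L=np.array([[a,b] for *_,a,b in P])/1e3
E=[(255,0,65),(373.6,0,-65),(258,58,65),(371.6,58,-65)]
we=np.array([onz(cal,u,v,.012)[:2] for u,v,_ in E]);Le=np.array([e[2] for e in E])/1e3
def f(q):
    A=R(q[2]);return np.concatenate([((L@A.T+q[:2])-w).ravel(),((we-q[:2])@A)[:,0]-Le])
r=least_squares(f,[.54,.04,0]);print(r.x[:2].round(4),np.degrees(r.x[2]).round(2),(r.fun*1e3).round(1))
E
```

```text
[0.5419 0.0427] 0.56 [ 0.7  0.4 -0.2 -0.3 -0.3  1.4  0.4  1.  -1.1 -1.   1.3 -1.4 -0.8  0.9
 -0.8  1.4]
```

```bash
python3 -m inch '[{"fingers":7.5,"delta_pos":[-5,0,0],"spin":0},{"fingers":7.5,"delta_pos":[-10,0,0],"spin":0},{"fingers":7.5,"delta_pos":[-15.3,0.8,0],"spin":0},{"fingers":7.5,"delta_pos":[-15.3,0.8,0],"spin":0},{"fingers":7.5,"delta_pos":[-15.3,0.8,0],"spin":0},{"fingers":7.5,"delta_pos":[-15.3,0.8,0],"spin":0}]'
cat >> h.py <<'E'
from scipy.optimize import minimize
def boxmask(cal,x,y,yaw,th,z0,S=4,roi=None,h=.032,l=.06):
    c=np.array([[a*l/2,b*th/2] for a in(-1,1) for b in(-1,1)])@R(yaw).T+[x,y]
    P=np.vstack([np.c_[c,np.full(4,z0)],np.c_[c,np.full(4,z0+h)]])
    p=proj(cal,P);hull=cv2.convexHull(p.astype(np.float32))[:,0]
    return hull
def findblocks(cam="wrist",z0=.003,name=None):
    cal=get_calibration(cam);im=capture(cam)
    hsv=cv2.cvtColor(im,cv2.COLOR_RGB2HSV)
    m=((hsv[...,0]>14)&(hsv[...,0]<32)&(hsv[...,1]>75)&(hsv[...,2]>60)).astype(np.uint8)
    if cam=="wrist": m[300:]=0
    m=cv2.morphologyEx(m,cv2.MORPH_CLOSE,np.ones((9,9)))
    cs,_=cv2.findContours(m,cv2.RETR_EXTERNAL,cv2.CHAIN_APPROX_NONE)
    out=[];vis=im[:,:,::-1].copy()
    for c in cs:
        if cv2.contourArea(c)<300: continue
        bx,by,bw,bh=cv2.boundingRect(c);pad=12;S=4
        x0,y0=max(bx-pad,0),max(by-pad,0)
        sub=m[y0:by+bh+pad,x0:bx+bw+pad].copy()
        big=cv2.resize(sub,None,fx=S,fy=S,interpolation=cv2.INTER_LINEAR)
        mm=np.zeros_like(m);cv2.drawContours(mm,[c],-1,1,-1)
        big=cv2.resize(mm[y0:by+bh+pad,x0:bx+bw+pad].astype(np.float32),None,fx=S,fy=S,interpolation=cv2.INTER_LINEAR)>.5
        (u,v)=(bx+bw/2,by+bh/2);p=onz(cal,u,v,z0+.016)
        def cost(q,th):
            hull=boxmask(cal,q[0],q[1],q[2],th,z0)
            t=np.zeros(big.shape,np.uint8);cv2.fillConvexPoly(t,np.round(((hull-[x0,y0]+.5)*S-.5)*16).astype(np.int32),1,shift=4)
            t=t>0;return 1-(t&big).sum()/max((t|big).sum(),1)
        best=None
        for th in(.022,.026):
            for a0 in np.radians([-30,0,30]):
                r=minimize(cost,[p[0],p[1],a0],args=(th,),method="Nelder-Mead",options=dict(initial_simplex=[[p[0],p[1],a0],[p[0]+.01,p[1],a0],[p[0],p[1]+.01,a0],[p[0],p[1],a0+.25]],xatol=1e-4,fatol=1e-4))
                if best is None or r.fun<best[0]: best=(r.fun,th,r.x)
                if th==.022 and a0==np.radians(-30): pass
        alt=[min(minimize(cost,best[2],args=(th,),method="Nelder-Mead",options=dict(initial_simplex=best[2]+np.array([[0,0,0],[.004,0,0],[0,.004,0],[0,0,.1]]))).fun for _ in[0]) for th in(.022,.026)]
        out.append((best[2][0],best[2][1],np.degrees(best[2][2]),best[1],best[0],alt))
        cv2.polylines(vis,[np.round(boxmask(cal,*best[2],best[1],z0)).astype(np.int32)],True,(0,0,255),1)
    for o in out: print("x %.4f y %.4f yaw %.1f th %.3f cost %.3f  alt %.3f %.3f"%(*o[:5],*o[5]))
    if name: cv2.imwrite(f"pics/{name}.png",vis)
    return out
E
python3 - <<'E'
from h import *
print(sense()["tcp_pos"])
findblocks("wrist",name="g_wrist")
for cam in ["scene","side"]: print(cam);findblocks(cam,name="g_"+cam)
E
```

```text
time_s: 11.15
tcp_pos: [0.5326, 0.3004, 0.3429]
ee_rot: [[-0.001, -1.0, 0.0], [-1.0, 0.001, 0.011], [-0.011, -0.0, -1.0]]
wrist_force: [-0.3, -1.2, -0.6]
gripper_width: 0.863
[0.53256435 0.30040466 0.34293553]
x 0.5639 y 0.3761 yaw -6.6 th 0.022 cost 0.059  alt 0.059 0.154
x 0.4616 y 0.3559 yaw -0.3 th 0.022 cost 0.052  alt 0.051 0.144
x 0.4706 y 0.2966 yaw -13.4 th 0.022 cost 0.372  alt 0.372 0.451
x 0.7471 y 0.2837 yaw -47.6 th 0.026 cost 0.545  alt 0.590 0.544
scene
x 0.7294 y 0.2990 yaw -30.8 th 0.026 cost 0.597  alt 0.647 0.597
x 0.5642 y 0.3737 yaw -6.3 th 0.022 cost 0.110  alt 0.110 0.192
x 0.8618 y -0.5526 yaw 21.8 th 0.026 cost 0.900  alt 0.908 0.899
x 0.9297 y -0.8737 yaw -22.9 th 0.026 cost 0.966  alt 0.968 0.966
side
x 0.4624 y 0.3533 yaw -1.7 th 0.022 cost 0.074  alt 0.074 0.148
x 0.5668 y 0.3737 yaw -6.9 th 0.022 cost 0.077  alt 0.076 0.138
x 0.4711 y 0.2950 yaw -11.9 th 0.022 cost 0.157  alt 0.157 0.242
x 0.5858 y 0.3070 yaw -3.6 th 0.022 cost 0.150  alt 0.150 0.232
x 0.4744 y 0.2379 yaw -8.9 th 0.022 cost 0.072  alt 0.072 0.147
x 0.5884 y 0.2479 yaw -2.3 th 0.022 cost 0.157  alt 0.157 0.233
x 0.7230 y 0.3048 yaw 100.8 th 0.026 cost 0.486  alt 0.526 0.486
x 0.8062 y -0.4533 yaw 2.1 th 0.026 cost 0.897  alt 0.903 0.897
x 0.4593 y -0.8736 yaw 29.3 th 0.026 cost 0.950  alt 0.953 0.950
```

View pics/g_wrist.png

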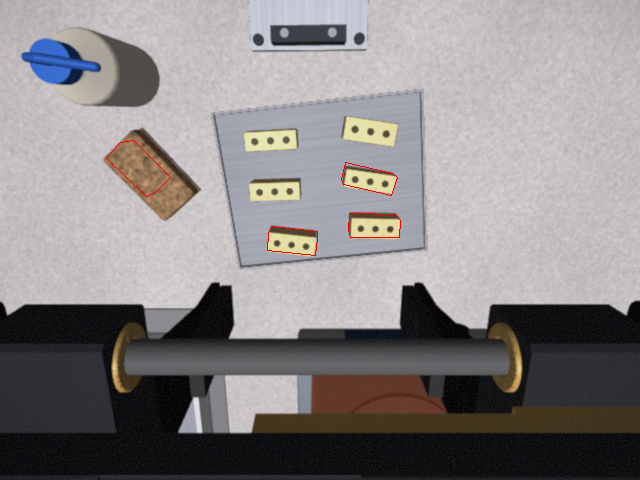

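```bash
python3 - <<'E'
from h import *
im=capture("wrist");hsv=cv2.cvtColor(im,cv2.COLOR_RGB2HSV)
for u,v in [(250,148),(360,125),(275,198),(285,230),(375,216),(300,160),(230,200),(320,290)]:print(u,v,hsv[v,u])
s=cv2.cvtColor(im,cv2.COLOR_RGB2HSV)[...,1];cv2.imwrite("pics/h_sat.png",s)
E
sed -i 's/(hsv\[...,1\]>75)/(hsv[...,1]>40)/; s/(hsv\[...,2\]>60)/(hsv[...,2]>35)/' h.py
python3 - <<'E'
from h import *
findblocks("wrist",name="h_wrist")
E
```

```text
250 148 [ 31  60 229]
360 125 [ 29  66 228]
275 198 [ 29  66 231]
285 230 [21 95 78]
375 216 [ 20 105  75]
300 160 [114  20 180]
230 200 [111  20 126]
320 290 [170   4 195]
x 0.5648 y 0.3769 yaw -6.9 th 0.022 cost 0.056  alt 0.056 0.083
x 0.4614 y 0.3568 yaw 0.5 th 0.022 cost 0.068  alt 0.068 0.085
x 0.5837 y 0.3101 yaw 2.9 th 0.022 cost 0.085  alt 0.085 0.198
x 0.4707 y 0.2980 yaw -9.7 th 0.022 cost 0.092  alt 0.092 0.205
x 0.7468 y 0.2827 yaw -49.7 th 0.026 cost 0.553  alt 0.600 0.553
x 0.5862 y 0.2508 yaw 3.1 th 0.022 cost 0.059  alt 0.059 0.186
x 0.4720 y 0.2408 yaw -8.4 th 0.026 cost 0.046  alt 0.142 0.046
```

View pics/h_wrist.png

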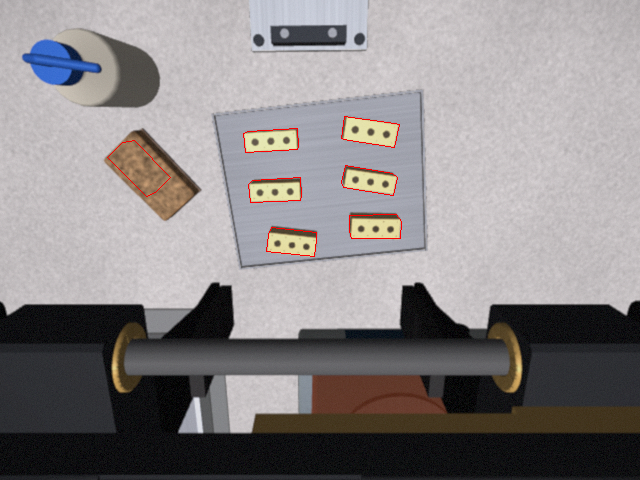

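```bash
python3 -c "
from h import *
plan((.472,.2408,.10,171.6),(.472,.2408,.012,171.6))"
```

```text
d=[5.92,6.07,24.33] spin=8.3
d=[5.92,6.07,33.13] spin=8.3
```

```bash
python3 -m inch '[{"fingers":7.5,"delta_pos":[5.9,6.05,5],"spin":8.3},{"fingers":7.5,"delta_pos":[5.9,6.05,10],"spin":8.3},{"fingers":7.5,"delta_pos":[5.9,6.05,15],"spin":8.3},{"fingers":7.5,"delta_pos":[5.9,6.05,20],"spin":8.3},{"fingers":7.5,"delta_pos":[5.9,6.05,24],"spin":8.3},{"fingers":7.5,"delta_pos":[5.9,6.05,26],"spin":8.3},{"fingers":7.5,"delta_pos":[5.9,6.05,26],"spin":8.3}]'
python3 - <<'E'
from h import *
for n in ["side","scene","wrist"]: save("i_"+n,capture(n))
plan((.472,.2408,.012,171.6))
im=cv2.imread("pics/i_side.png")[260:480,140:400];cv2.imwrite("pics/i_c.png",cv2.resize(im,None,fx=2.7,fy=2.7))
E
```

```text
time_s: 12.1
tcp_pos: [0.4687, 0.2414, 0.0772]
ee_rot: [[-0.147, -0.989, -0.009], [-0.989, 0.147, 0.003], [-0.002, 0.01, -1.0]]
wrist_force: [-0.7, -0.7, -0.1]
gripper_width: 0.863
d=[0.53,0.10,7.24] spin=0.1
```

View pics/i_c.png

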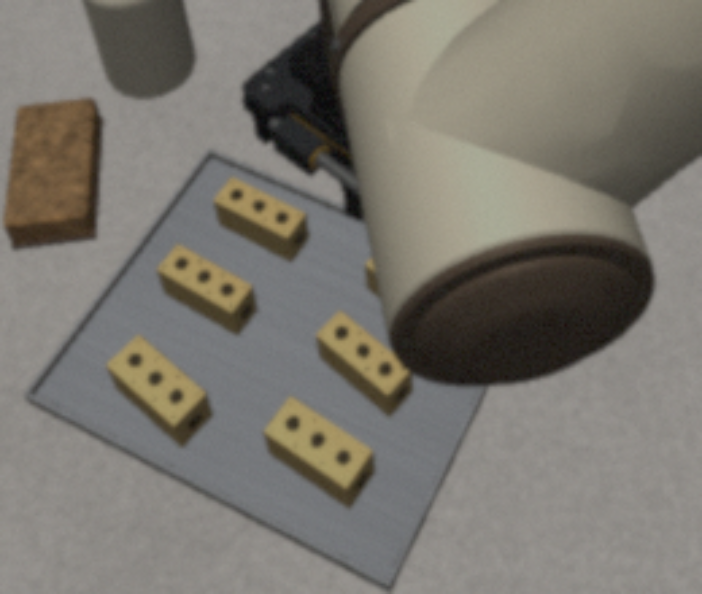

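View pics/i_wrist.png

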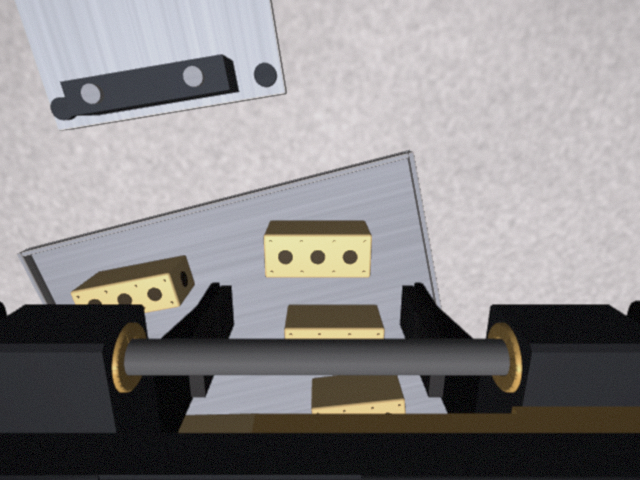

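```bash
python3 - <<'E'
from h import *
s=sense();print(s["tcp_pos"],s["time_s"])
findblocks("wrist",name="j_wrist")
plan((.472,.2408,.012,171.6))
print(proj(get_calibration("wrist"),[s["tcp_pos"],s["tcp_pos"]-[0,0,.06]]))
E
```

```text
[0.47379807 0.24588298 0.08439833] 12.25
x 0.5869 y 0.2511 yaw 5.3 th 0.022 cost 0.235  alt 0.235 0.271
x 0.4719 y 0.2412 yaw -8.3 th 0.026 cost 0.060  alt 0.063 0.060
d=[0.57,0.12,7.30] spin=0.1
[[316.64305196 301.94054522]
 [316.98098074 255.25699286]]
```

```bash
python3 -m inch '[{"fingers":7.5,"delta_pos":[0,0,0],"spin":0},{"fingers":7.5,"delta_pos":[0,0,0],"spin":0}]'
python3 - <<'E'
from h import *
for i in range(3):
  s=sense();print(s["tcp_pos"],s["joint_velocities"].round(2));capture("wrist")
E
```

```text
time_s: 12.5
tcp_pos: [0.473, 0.2458, 0.0841]
ee_rot: [[-0.145, -0.989, 0.003], [-0.989, 0.145, 0.014], [-0.014, -0.001, -1.0]]
wrist_force: [0.3, -0.4, 0.4]
gripper_width: 0.861
[0.47298979 0.2457562  0.08413075] [ 0.05  0.48 -0.59 -0.16  0.16  0.02]
[0.47273044 0.24554296 0.08375427] [ 0.08  0.57 -0.57 -0.16  0.15  0.  ]
[0.47253684 0.24536963 0.08337806] [ 0.02  0.43 -0.49 -0.09  0.14  0.01]
```

```bash
python3 -m inch '[{"fingers":7.5,"delta_pos":[0,0,2],"spin":0},{"fingers":7.5,"delta_pos":[0,0,4],"spin":0},{"fingers":7.5,"delta_pos":[0,0,6],"spin":0},{"fingers":7.5,"delta_pos":[0,0,6.9],"spin":0},{"fingers":7.5,"delta_pos":[0,0,6.9],"spin":0},{"fingers":7.5,"delta_pos":[0,0,6.9],"spin":0},{"fingers":7.5,"delta_pos":[0,0,6.9],"spin":0},{"fingers":7.5,"delta_pos":[0,0,6.9],"spin":0}]'
python3 - <<'E'
from h import *
save("k_wrist",capture("wrist"))
plan((.472,.2408,.012,171.6))
E
```

```text
time_s: 13.45
tcp_pos: [0.4726, 0.2462, 0.0141]
ee_rot: [[-0.145, -0.989, 0.002], [-0.989, 0.145, 0.013], [-0.013, -0.0, -1.0]]
wrist_force: [-0.3, 0.1, 0.7]
gripper_width: 0.859
d=[0.54,-0.02,0.20] spin=0.1
```

View pics/k_wrist.png

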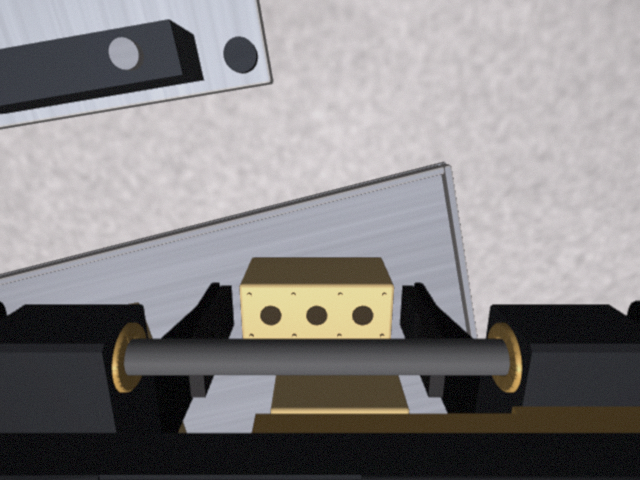

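```bash
cat >> h.py <<'E'
def plan(*wps):
    s=sense();A=s["ee_rot"];a=yawnow(s);p=s["tcp_pos"]
    for w in wps:
        d=A.T@(np.array(w[:3])-p)*100
        print("d=[%.2f,%.2f,%.2f] spin=%.1f"%(*d,-((w[3]-a+180)%360-180)))
E
python3 -c "
from h import *
plan((.472,.2410,.012,171.6))"
```

```text
d=[0.52,-0.02,0.20] spin=0.1
```

```bash
python3 -m inch '[{"fingers":7.5,"delta_pos":[0.5,0,0.2],"spin":0},{"fingers":7.5,"delta_pos":[0.5,0,0.2],"spin":0},{"fingers":7.5,"delta_pos":[0.5,0,0.2],"spin":0},{"fingers":5.5,"delta_pos":[0.5,0,0.2],"spin":0},{"fingers":5.5,"delta_pos":[0.5,0,0.2],"spin":0},{"fingers":5.5,"delta_pos":[0.5,0,0.2],"spin":0},{"fingers":5.5,"delta_pos":[0.5,0,0.2],"spin":0},{"fingers":5.5,"delta_pos":[0.5,0,0.2],"spin":0},{"fingers":5.5,"delta_pos":[0.5,0,-2],"spin":0},{"fingers":5.5,"delta_pos":[0.5,0,-4],"spin":0},{"fingers":5.5,"delta_pos":[0.5,0,-6],"spin":0},{"fingers":5.5,"delta_pos":[0.5,0,-6],"spin":0}]'
python3 - <<'E'
from h import *
save("l_wrist",capture("wrist"))
th=np.radians(.5);f=np.array([.5419,.0427])
q=f+R(th)@[0,.072]
plan((q[0],q[1],.075,180.5),(q[0],q[1],.022,180.5))
E
```

```text
time_s: 14.7
tcp_pos: [0.4729, 0.2414, 0.0757]
ee_rot: [[-0.144, -0.99, 0.005], [-0.989, 0.144, 0.015], [-0.016, -0.003, -1.0]]
wrist_force: [0.7, 0.7, -0.0]
gripper_width: 0.686
d=[11.46,-8.69,-0.24] spin=-8.8
d=[11.53,-8.69,5.06] spin=-8.8
```

View pics/l_wrist.png

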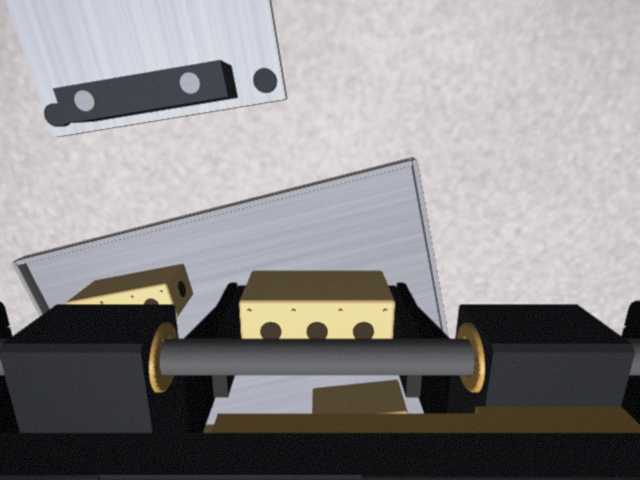

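```bash
python3 -m inch '[{"fingers":5.5,"delta_pos":[4,-3,-0.2],"spin":-4},{"fingers":5.5,"delta_pos":[8,-6,-0.2],"spin":-8.8},{"fingers":5.5,"delta_pos":[11.4,-8.7,-0.2],"spin":-8.8},{"fingers":5.5,"delta_pos":[11.4,-8.7,-0.2],"spin":-8.8},{"fingers":5.5,"delta_pos":[11.4,-8.7,-0.2],"spin":-8.8},{"fingers":5.5,"delta_pos":[11.5,-8.7,2],"spin":-8.8},{"fingers":5.5,"delta_pos":[11.5,-8.7,4],"spin":-8.8},{"fingers":5.5,"delta_pos":[11.5,-8.7,4.7],"spin":-8.8},{"fingers":5.5,"delta_pos":[11.5,-8.7,4.7],"spin":-8.8},{"fingers":5.5,"delta_pos":[11.5,-8.7,4.7],"spin":-8.8}]'
python3 - <<'E'
from h import *
save("m_wrist",capture("wrist"));
th=np.radians(.5);f=np.array([.5419,.0427])
q=f+R(th)@[0,.072]
print((sense()["tcp_pos"][:2]-f)@R(th));plan((q[0],q[1],.0215,180.5))
E
```

```text
time_s: 15.75
tcp_pos: [0.541, 0.1151, 0.0251]
ee_rot: [[0.009, -1.0, 0.001], [-1.0, -0.009, 0.012], [-0.011, -0.001, -1.0]]
wrist_force: [-0.0, 0.5, -0.3]
gripper_width: 0.682
[5.90090025e-07 7.23496089e-02]
d=[0.04,0.00,0.40] spin=0.0
```

View pics/m_wrist.png

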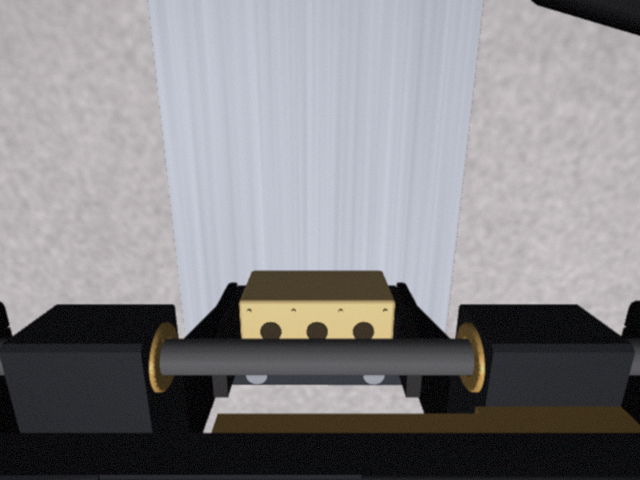

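```bash
python3 -m inch '[{"fingers":5.5,"delta_pos":[0,0,0.2],"spin":0},{"fingers":5.5,"delta_pos":[0,0,0.35],"spin":0},{"fingers":5.5,"delta_pos":[0,0,0.35],"spin":0}]'
python3 -m inch '[{"fingers":5.5,"delta_pos":[-0.2,0,0],"spin":0},{"fingers":5.5,"delta_pos":[-0.4,0,0],"spin":0},{"fingers":5.5,"delta_pos":[-0.4,0,0],"spin":0}]'
python3 -m inch '[{"fingers":5.5,"delta_pos":[-0.1,0,0],"spin":0},{"fingers":5.5,"delta_pos":[-0.1,0,0],"spin":0}]'
python3 -m inch '[{"fingers":5.5,"delta_pos":[-0.1,0,0],"spin":0},{"fingers":5.5,"delta_pos":[-0.1,0,0],"spin":0}]'
```

```text
time_s: 16.1
tcp_pos: [0.5408, 0.1143, 0.0214]
ee_rot: [[0.008, -1.0, 0.001], [-1.0, -0.008, 0.012], [-0.012, -0.001, -1.0]]
wrist_force: [-0.7, -0.5, -1.6]
gripper_width: 0.689
time_s: 16.4
tcp_pos: [0.5409, 0.1186, 0.0214]
ee_rot: [[0.008, -1.0, 0.001], [-1.0, -0.008, 0.012], [-0.012, -0.001, -1.0]]
wrist_force: [0.6, 0.9, -0.1]
gripper_width: 0.687
time_s: 16.6
tcp_pos: [0.5407, 0.1194, 0.0213]
ee_rot: [[0.008, -1.0, 0.0], [-1.0, -0.008, 0.011], [-0.011, -0.001, -1.0]]
wrist_force: [-0.1, 0.5, 0.1]
gripper_width: 0.683
time_s: 16.8
tcp_pos: [0.5407, 0.1195, 0.0213]
ee_rot: [[0.008, -1.0, -0.0], [-1.0, -0.008, 0.01], [-0.01, -0.0, -1.0]]
wrist_force: [1.2, -4.0, 0.3]
gripper_width: 0.684
```

```bash
python3 -m inch '[{"fingers":7.3,"delta_pos":[0.1,0,0],"spin":0},{"fingers":7.3,"delta_pos":[0.1,0,0],"spin":0},{"fingers":7.3,"delta_pos":[0.1,0,0],"spin":0},{"fingers":7.3,"delta_pos":[0.1,0,0],"spin":0},{"fingers":7.3,"delta_pos":[0,0,-3],"spin":0},{"fingers":7.3,"delta_pos":[0,0,-7],"spin":0},{"fingers":7.3,"delta_pos":[0,0,-12],"spin":0},{"fingers":7.3,"delta_pos":[-5,0,-17],"spin":0},{"fingers":7.3,"delta_pos":[-10,0,-22],"spin":0},{"fingers":7.3,"delta_pos":[-15,1,-27],"spin":0},{"fingers":7.3,"delta_pos":[-18,1,-30],"spin":0},{"fingers":7.3,"delta_pos":[-18,1,-30],"spin":0},{"fingers":7.3,"delta_pos":[-18,1,-30],"spin":0},{"fingers":7.3,"delta_pos":[-18,1,-30],"spin":0}]'
python3 - <<'E'
from h import *
findblocks("wrist",name="n_wrist")
plan((.4707,.298,.08,170.3),(.4707,.298,.012,170.3))
E
```

```text
time_s: 18.2
tcp_pos: [0.5288, 0.2981, 0.3239]
ee_rot: [[0.01, -1.0, 0.001], [-1.0, -0.01, 0.013], [-0.013, -0.001, -1.0]]
wrist_force: [0.0, 0.6, -0.3]
gripper_width: 0.835
x 0.5647 y 0.3767 yaw -6.2 th 0.022 cost 0.052  alt 0.052 0.080
x 0.4613 y 0.3563 yaw 0.2 th 0.022 cost 0.066  alt 0.066 0.089
x 0.5835 y 0.3100 yaw 3.2 th 0.022 cost 0.086  alt 0.086 0.198
x 0.4702 y 0.2981 yaw -9.2 th 0.022 cost 0.087  alt 0.087 0.201
x 0.5861 y 0.2509 yaw 3.9 th 0.022 cost 0.070  alt 0.070 0.195
x 0.7463 y 0.2833 yaw -50.1 th 0.026 cost 0.549  alt 0.595 0.549
x 0.5412 y 0.1151 yaw 0.5 th 0.022 cost 0.014  alt 0.014 0.014
d=[0.10,5.75,24.25] spin=10.2
d=[0.17,5.75,31.05] spin=10.2
```

View pics/n_wrist.png

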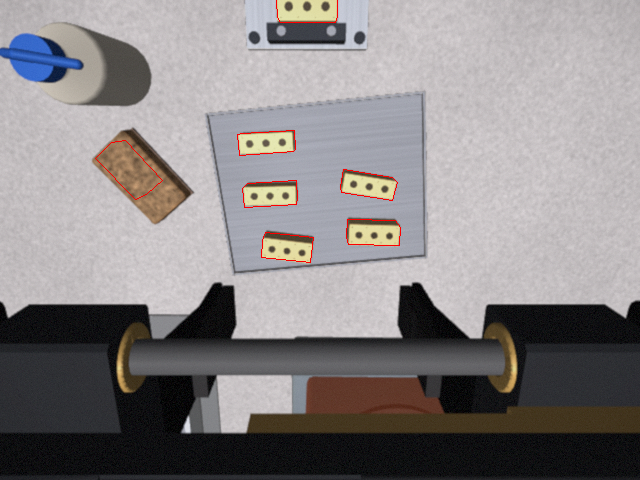

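```bash
python3 -m inch '[{"fingers":7.5,"delta_pos":[0,4,5],"spin":5},{"fingers":7.5,"delta_pos":[0.1,5.75,10],"spin":9.9},{"fingers":7.5,"delta_pos":[0.1,5.75,15],"spin":9.9},{"fingers":7.5,"delta_pos":[0.1,5.75,20],"spin":9.9},{"fingers":7.5,"delta_pos":[0.15,5.75,24],"spin":9.9},{"fingers":7.5,"delta_pos":[0.15,5.75,26],"spin":9.9},{"fingers":7.5,"delta_pos":[0.15,5.75,28],"spin":9.9},{"fingers":7.5,"delta_pos":[0.15,5.75,30],"spin":9.9},{"fingers":7.5,"delta_pos":[0.15,5.75,31],"spin":9.9},{"fingers":7.5,"delta_pos":[0.15,5.75,31],"spin":9.9},{"fingers":7.5,"delta_pos":[0.15,5.75,31],"spin":9.9}]'
python3 - <<'E'
from h import *
save("o_wrist",capture("wrist"))
plan((.4705,.298,.012,170.6))
E
```

```text
time_s: 19.35
tcp_pos: [0.472, 0.2978, 0.0135]
ee_rot: [[-0.164, -0.986, 0.0], [-0.986, 0.164, 0.011], [-0.011, 0.001, -1.0]]
wrist_force: [0.6, 1.0, 0.6]
gripper_width: 0.859
d=[0.07,0.17,0.20] spin=-0.1
```

View pics/o_wrist.png

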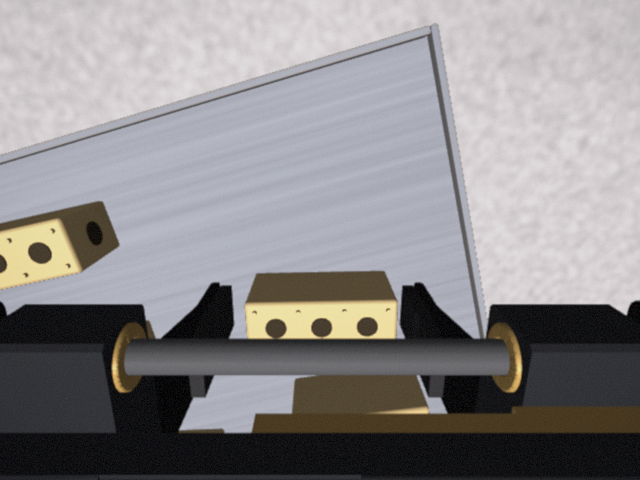

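```bash
python3 -m inch '[{"fingers":7.5,"delta_pos":[0.1,0.15,0.15],"spin":0},{"fingers":5.5,"delta_pos":[0.1,0.15,0.15],"spin":0},{"fingers":5.5,"delta_pos":[0.1,0.15,0.15],"spin":0},{"fingers":5.5,"delta_pos":[0.1,0.15,0.15],"spin":0},{"fingers":5.5,"delta_pos":[0.1,0.15,0.15],"spin":0},{"fingers":5.5,"delta_pos":[0.1,0.15,0.15],"spin":0},{"fingers":5.5,"delta_pos":[0.1,0.15,-2],"spin":0},{"fingers":5.5,"delta_pos":[0.1,0.15,-4],"spin":0},{"fingers":5.5,"delta_pos":[0.1,0.15,-6.5],"spin":0},{"fingers":5.5,"delta_pos":[0.1,0.15,-6.5],"spin":0},{"fingers":5.5,"delta_pos":[0.1,0.15,-6.5],"spin":0}]'
cat >> h.py <<'E'
FX=np.array([.5419,.0427]);FA=np.radians(.5)
def fx(x,y): return FX+R(FA)@[x,y]
def place(y):
    q=fx(0,y);plan((*q,.075,180.5),(*q,.0215,180.5))
    print("fixture pos",((sense()["tcp_pos"][:2]-FX)@R(FA)).round(4),"w",sense()["gripper_width"]*8.7)
E
python3 - <<'E'
from h import *
place(.048)
E
```

```text
time_s: 20.5
tcp_pos: [0.47, 0.2969, 0.0784]
ee_rot: [[-0.164, -0.986, 0.001], [-0.986, 0.164, 0.012], [-0.012, 0.001, -1.0]]
wrist_force: [-0.7, -0.1, -1.0]
gripper_width: 0.69
d=[19.17,-10.44,0.09] spin=-10.0
d=[19.23,-10.45,5.44] spin=-10.0
fixture pos [-0.0697  0.2548] w 6.000970991984278
```

```bash
python3 -m inch '[{"fingers":5.5,"delta_pos":[4,-2,0],"spin":-3},{"fingers":5.5,"delta_pos":[8,-5,0],"spin":-6},{"fingers":5.5,"delta_pos":[12,-7,0],"spin":-10},{"fingers":5.5,"delta_pos":[16,-9,0],"spin":-10},{"fingers":5.5,"delta_pos":[19.2,-10.4,0],"spin":-10},{"fingers":5.5,"delta_pos":[19.2,-10.4,0],"spin":-10},{"fingers":5.5,"delta_pos":[19.2,-10.4,0],"spin":-10},{"fingers":5.5,"delta_pos":[19.2,-10.45,2],"spin":-10},{"fingers":5.5,"delta_pos":[19.2,-10.45,4],"spin":-10},{"fingers":5.5,"delta_pos":[19.2,-10.45,5.2],"spin":-10},{"fingers":5.5,"delta_pos":[19.2,-10.45,5.4],"spin":-10},{"fingers":5.5,"delta_pos":[19.2,-10.45,5.4],"spin":-10}]'
python3 -c "
from h import *
place(.048);save('p_wrist',capture('wrist'))"
```

```text
time_s: 21.7
tcp_pos: [0.5416, 0.0916, 0.0217]
ee_rot: [[0.011, -1.0, -0.0], [-1.0, -0.011, 0.011], [-0.011, -0.0, -1.0]]
wrist_force: [-0.6, -0.3, -0.2]
gripper_width: 0.688
d=[0.03,0.01,-5.33] spin=0.1
d=[0.09,0.01,0.02] spin=0.1
fixture pos [0.0001 0.0489] w 5.981555860219288
```

View pics/p_wrist.png

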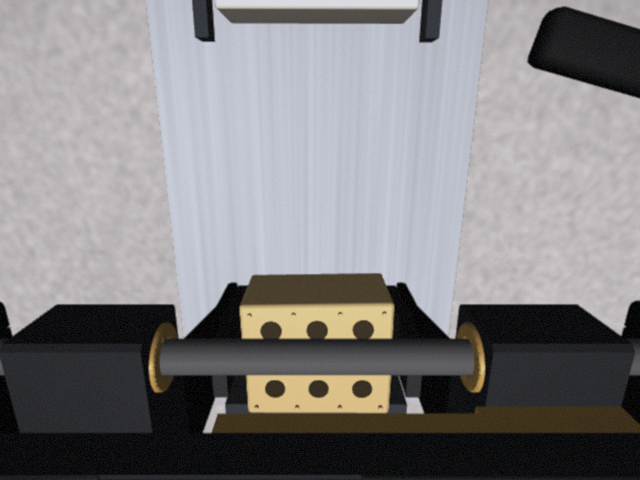

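Nicely aligned; push towards the fence until contact.

```bash
python3 -m inch '[{"fingers":5.5,"delta_pos":[-0.2,0,0],"spin":0},{"fingers":5.5,"delta_pos":[-0.35,0,0],"spin":0},{"fingers":5.5,"delta_pos":[-0.35,0,0],"spin":0}]'
python3 -m inch '[{"fingers":5.5,"delta_pos":[-0.1,0,0],"spin":0},{"fingers":5.5,"delta_pos":[-0.1,0,0],"spin":0}]'
python3 -m inch '[{"fingers":5.5,"delta_pos":[-0.1,0,0],"spin":0},{"fingers":5.5,"delta_pos":[-0.1,0,0],"spin":0}]'
```

```text
time_s: 22.05
tcp_pos: [0.542, 0.0948, 0.0224]
ee_rot: [[0.01, -1.0, 0.001], [-1.0, -0.01, 0.012], [-0.012, -0.001, -1.0]]
wrist_force: [0.4, -0.3, -0.6]
gripper_width: 0.687
time_s: 22.25
tcp_pos: [0.5418, 0.0952, 0.0222]
ee_rot: [[0.01, -1.0, 0.001], [-1.0, -0.01, 0.011], [-0.011, -0.001, -1.0]]
wrist_force: [1.6, -1.7, 0.6]
gripper_width: 0.691
time_s: 22.45
tcp_pos: [0.5418, 0.0953, 0.0222]
ee_rot: [[0.009, -1.0, 0.0], [-1.0, -0.009, 0.01], [-0.01, -0.0, -1.0]]
wrist_force: [2.2, -6.4, 0.8]
gripper_width: 0.688
```

```bash
python3 -m inch '[{"fingers":7.3,"delta_pos":[0.1,0,0],"spin":0},{"fingers":7.3,"delta_pos":[0.1,0,0],"spin":0},{"fingers":7.3,"delta_pos":[0.1,0,0],"spin":0},{"fingers":7.3,"delta_pos":[0.1,0,0],"spin":0},{"fingers":7.3,"delta_pos":[0,0,-3],"spin":0},{"fingers":7.3,"delta_pos":[0,0,-7],"spin":0},{"fingers":7.3,"delta_pos":[0,0,-12],"spin":0},{"fingers":7.3,"delta_pos":[-5,0,-17],"spin":0},{"fingers":7.3,"delta_pos":[-10,0,-22],"spin":0},{"fingers":7.3,"delta_pos":[-15,1,-27],"spin":0},{"fingers":7.3,"delta_pos":[-20,1,-30],"spin":0},{"fingers":7.3,"delta_pos":[-20,1,-30],"spin":0},{"fingers":7.3,"delta_pos":[-20,1,-30],"spin":0},{"fingers":7.3,"delta_pos":[-20,1,-30],"spin":0}]'
python3 - <<'E'
from h import *
findblocks("wrist",name="q_wrist")
plan((.5861,.2509,.012,183.5))
E
```

```text
time_s: 23.85
tcp_pos: [0.5298, 0.2958, 0.3263]
ee_rot: [[0.013, -1.0, 0.004], [-1.0, -0.013, 0.015], [-0.015, -0.004, -1.0]]
wrist_force: [-0.5, -0.7, -1.0]
gripper_width: 0.839
x 0.5647 y 0.3767 yaw -6.2 th 0.022 cost 0.052  alt 0.052 0.080
x 0.4612 y 0.3563 yaw -0.5 th 0.022 cost 0.064  alt 0.064 0.092
x 0.5838 y 0.3101 yaw 3.4 th 0.022 cost 0.096  alt 0.096 0.206
x 0.5862 y 0.2509 yaw 3.4 th 0.022 cost 0.072  alt 0.072 0.197
x 0.7455 y 0.2818 yaw -46.6 th 0.026 cost 0.548  alt 0.593 0.548
x 0.5413 y 0.1129 yaw 0.6 th 0.026 cost 0.018  alt 0.019 0.018
d=[4.78,-5.61,31.20] spin=-2.8
```

View pics/q_wrist.png

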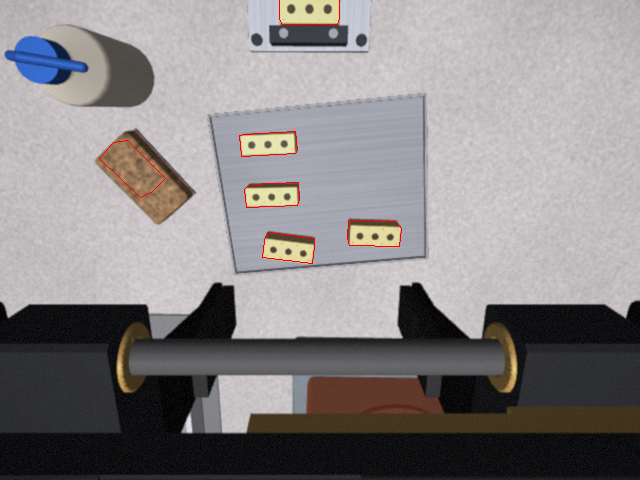

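```bash
python3 -m inch '[{"fingers":7.5,"delta_pos":[3,-4,5],"spin":-2.8},{"fingers":7.5,"delta_pos":[4.75,-5.6,10],"spin":-2.8},{"fingers":7.5,"delta_pos":[4.75,-5.6,15],"spin":-2.8},{"fingers":7.5,"delta_pos":[4.75,-5.6,20],"spin":-2.8},{"fingers":7.5,"delta_pos":[4.75,-5.6,24],"spin":-2.8},{"fingers":7.5,"delta_pos":[4.75,-5.6,26],"spin":-2.8},{"fingers":7.5,"delta_pos":[4.75,-5.6,28],"spin":-2.8},{"fingers":7.5,"delta_pos":[4.75,-5.6,30],"spin":-2.8},{"fingers":7.5,"delta_pos":[4.75,-5.6,31.1],"spin":-2.8},{"fingers":7.5,"delta_pos":[4.75,-5.6,31.1],"spin":-2.8},{"fingers":7.5,"delta_pos":[4.75,-5.6,31.1],"spin":-2.8}]'
python3 - <<'E'
from h import *
save("r_wrist",capture("wrist"))
plan((.5861,.2509,.012,183.5))
E
```

```text
time_s: 25.0
tcp_pos: [0.5865, 0.2491, 0.0131]
ee_rot: [[0.058, -0.998, 0.001], [-0.998, -0.058, 0.011], [-0.011, -0.001, -1.0]]
wrist_force: [-0.1, 1.6, 0.5]
gripper_width: 0.862
d=[-0.14,0.06,0.18] spin=-0.1
```

View pics/r_wrist.png

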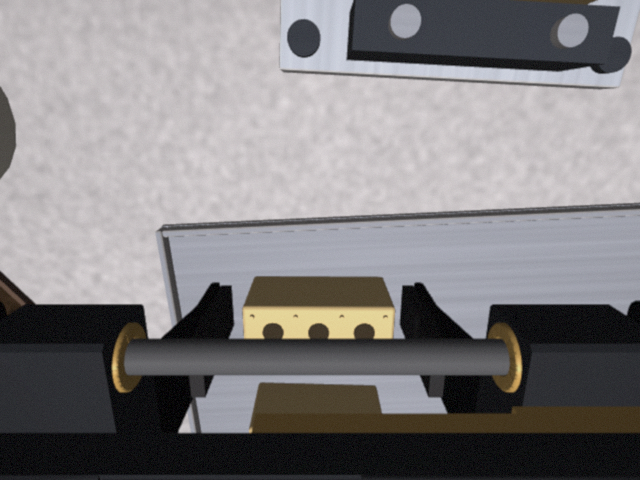

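Good. Grip and lift. Next place: fixture y = 0.064-0.022-0.011 = 31, approach 27 mm.

```bash
python3 -m inch '[{"fingers":7.5,"delta_pos":[-0.1,0.05,0.1],"spin":0},{"fingers":5.5,"delta_pos":[-0.1,0.05,0.1],"spin":0},{"fingers":5.5,"delta_pos":[-0.1,0.05,0.1],"spin":0},{"fingers":5.5,"delta_pos":[-0.1,0.05,0.1],"spin":0},{"fingers":5.5,"delta_pos":[-0.1,0.05,0.1],"spin":0},{"fingers":5.5,"delta_pos":[-0.1,0.05,0.1],"spin":0},{"fingers":5.5,"delta_pos":[-0.1,0.05,-2],"spin":0},{"fingers":5.5,"delta_pos":[-0.1,0.05,-4],"spin":0},{"fingers":5.5,"delta_pos":[-0.1,0.05,-6.5],"spin":0},{"fingers":5.5,"delta_pos":[-0.1,0.05,-6.5],"spin":0},{"fingers":5.5,"delta_pos":[-0.1,0.05,-6.5],"spin":0}]'
python3 - <<'E'
from h import *
place(.027)
E
```

```text
time_s: 26.15
tcp_pos: [0.5855, 0.2498, 0.0778]
ee_rot: [[0.058, -0.998, 0.001], [-0.998, -0.058, 0.012], [-0.012, -0.001, -1.0]]
wrist_force: [-0.6, -0.1, -1.2]
gripper_width: 0.685
d=[17.72,5.42,0.06] spin=2.8
d=[17.79,5.43,5.41] spin=2.8
fixture pos [0.0454 0.2067] w 5.95972708315002
```

```bash
python3 -m inch '[{"fingers":5.5,"delta_pos":[4,1.3,0],"spin":2.8},{"fingers":5.5,"delta_pos":[8,2.6,0],"spin":2.8},{"fingers":5.5,"delta_pos":[12,3.9,0],"spin":2.8},{"fingers":5.5,"delta_pos":[15,5.4,0],"spin":2.8},{"fingers":5.5,"delta_pos":[17.8,5.4,0],"spin":2.8},{"fingers":5.5,"delta_pos":[17.8,5.4,0],"spin":2.8},{"fingers":5.5,"delta_pos":[17.8,5.4,0],"spin":2.8},{"fingers":5.5,"delta_pos":[17.8,5.4,2],"spin":2.8},{"fingers":5.5,"delta_pos":[17.8,5.4,4],"spin":2.8},{"fingers":5.5,"delta_pos":[17.8,5.4,5.2],"spin":2.8},{"fingers":5.5,"delta_pos":[17.8,5.4,5.4],"spin":2.8},{"fingers":5.5,"delta_pos":[17.8,5.4,5.4],"spin":2.8},{"fingers":5.5,"delta_pos":[17.8,5.4,5.4],"spin":2.8}]'
python3 -c "
from h import *
place(.027);save('s_wrist',capture('wrist'))"
```

```text
time_s: 27.45
tcp_pos: [0.5424, 0.0701, 0.0216]
ee_rot: [[0.011, -1.0, 0.001], [-1.0, -0.011, 0.012], [-0.012, -0.001, -1.0]]
wrist_force: [0.4, 0.5, -0.4]
gripper_width: 0.69
d=[-0.02,0.07,-5.34] spin=0.1
d=[0.04,0.08,0.01] spin=0.1
fixture pos [0.0008 0.0274] w 6.003512744848457
```

View pics/s_wrist.png

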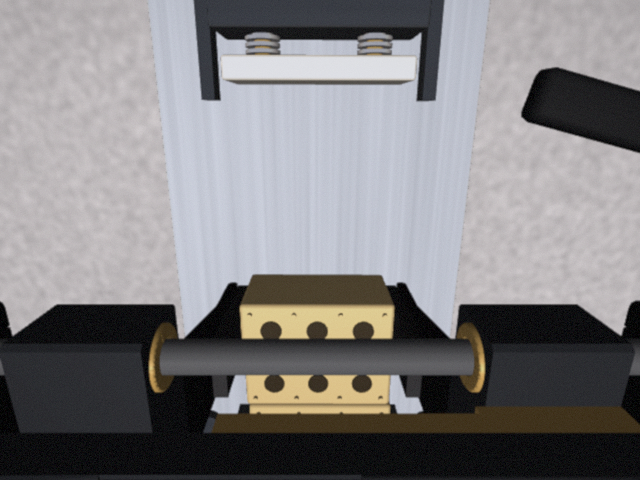

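```bash
python3 -m inch '[{"fingers":5.5,"delta_pos":[-0.2,0.05,0],"spin":0},{"fingers":5.5,"delta_pos":[-0.35,0.05,0],"spin":0},{"fingers":5.5,"delta_pos":[-0.35,0.05,0],"spin":0}]'
python3 -m inch '[{"fingers":5.5,"delta_pos":[-0.1,0,0],"spin":0},{"fingers":5.5,"delta_pos":[-0.1,0,0],"spin":0}]'
python3 -m inch '[{"fingers":5.5,"delta_pos":[-0.1,0,0],"spin":0},{"fingers":5.5,"delta_pos":[-0.1,0,0],"spin":0}]'
```

```text
time_s: 27.8
tcp_pos: [0.5417, 0.0732, 0.0219]
ee_rot: [[0.01, -1.0, 0.001], [-1.0, -0.01, 0.011], [-0.011, -0.001, -1.0]]
wrist_force: [0.9, -0.6, -0.5]
gripper_width: 0.688
time_s: 28.0
tcp_pos: [0.5416, 0.0733, 0.0219]
ee_rot: [[0.01, -1.0, 0.0], [-1.0, -0.01, 0.01], [-0.01, -0.0, -1.0]]
wrist_force: [0.7, -4.0, 0.2]
gripper_width: 0.688
time_s: 28.2
tcp_pos: [0.5416, 0.0734, 0.0219]
ee_rot: [[0.01, -1.0, -0.0], [-1.0, -0.01, 0.009], [-0.009, 0.0, -1.0]]
wrist_force: [2.2, -8.6, 0.1]
gripper_width: 0.69
```

```bash
python3 -m inch '[{"fingers":7.3,"delta_pos":[0.15,0,0],"spin":0},{"fingers":7.3,"delta_pos":[0.15,0,0],"spin":0},{"fingers":7.3,"delta_pos":[0.15,0,0],"spin":0},{"fingers":7.3,"delta_pos":[0.15,0,0],"spin":0},{"fingers":7.3,"delta_pos":[0,0,-3],"spin":0},{"fingers":7.3,"delta_pos":[0,0,-7],"spin":0},{"fingers":7.3,"delta_pos":[0,0,-12],"spin":0},{"fingers":7.3,"delta_pos":[-5,0,-17],"spin":0},{"fingers":7.3,"delta_pos":[-10,0,-22],"spin":0},{"fingers":7.3,"delta_pos":[-15,1,-27],"spin":0},{"fingers":7.3,"delta_pos":[-20,1,-30],"spin":0},{"fingers":7.3,"delta_pos":[-22,1,-30],"spin":0},{"fingers":7.3,"delta_pos":[-22,1,-30],"spin":0},{"fingers":7.3,"delta_pos":[-22,1,-30],"spin":0},{"fingers":7.3,"delta_pos":[-22,1,-30],"spin":0}]'
python3 - <<'E'
from h import *
findblocks("wrist",name="t_wrist")
plan((.5837,.3101,.012,183.3))
E
```

```text
time_s: 29.7
tcp_pos: [0.5287, 0.2922, 0.3239]
ee_rot: [[0.011, -1.0, -0.0], [-1.0, -0.011, 0.012], [-0.012, 0.0, -1.0]]
wrist_force: [-0.2, -0.3, -0.3]
gripper_width: 0.837
x 0.5648 y 0.3768 yaw -6.5 th 0.022 cost 0.052  alt 0.052 0.083
x 0.4615 y 0.3563 yaw 0.5 th 0.022 cost 0.063  alt 0.063 0.089
x 0.5833 y 0.3101 yaw 0.6 th 0.022 cost 0.089  alt 0.089 0.202
x 0.7433 y 0.2798 yaw 128.3 th 0.026 cost 0.550  alt 0.595 0.549
x 0.5412 y 0.1135 yaw 0.9 th 0.026 cost 0.009  alt 0.009 0.009
d=[-1.50,-5.55,31.15] spin=-2.7
```

View pics/t_wrist.png

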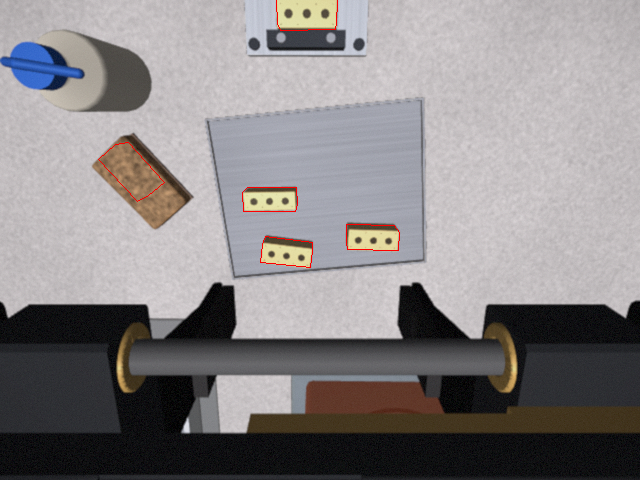

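```bash
python3 -m inch '[{"fingers":7.5,"delta_pos":[-1,-4,5],"spin":-1.7},{"fingers":7.5,"delta_pos":[-1.5,-5.5,10],"spin":-1.7},{"fingers":7.5,"delta_pos":[-1.5,-5.5,15],"spin":-1.7},{"fingers":7.5,"delta_pos":[-1.5,-5.5,20],"spin":-1.7},{"fingers":7.5,"delta_pos":[-1.5,-5.5,24],"spin":-1.7},{"fingers":7.5,"delta_pos":[-1.5,-5.5,26],"spin":-1.7},{"fingers":7.5,"delta_pos":[-1.5,-5.5,28],"spin":-1.7},{"fingers":7.5,"delta_pos":[-1.5,-5.5,30],"spin":-1.7},{"fingers":7.5,"delta_pos":[-1.5,-5.5,31.1],"spin":-1.7},{"fingers":7.5,"delta_pos":[-1.5,-5.5,31.1],"spin":-1.7},{"fingers":7.5,"delta_pos":[-1.5,-5.5,31.1],"spin":-1.7}]'
python3 - <<'E'
from h import *
save("u_wrist",capture("wrist"))
plan((.5835,.3101,.012,182.3))
E
```

```text
time_s: 30.85
tcp_pos: [0.5848, 0.3101, 0.014]
ee_rot: [[0.039, -0.999, 0.001], [-0.999, -0.039, 0.011], [-0.011, -0.001, -1.0]]
wrist_force: [-0.2, -0.4, -0.2]
gripper_width: 0.858
d=[0.04,0.16,0.26] spin=-0.1
```

View pics/u_wrist.png

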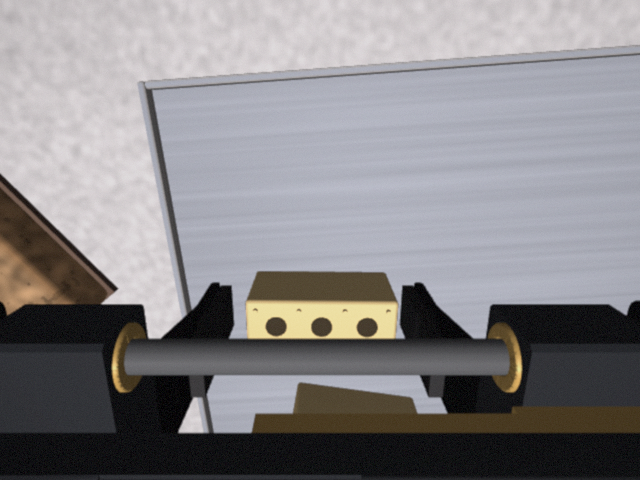

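Next place: boundary now at fixture y=20; 22-thick centre 9, approach 5.

```bash
python3 -m inch '[{"fingers":7.5,"delta_pos":[0.05,0.15,0.15],"spin":0},{"fingers":5.5,"delta_pos":[0.05,0.15,0.15],"spin":0},{"fingers":5.5,"delta_pos":[0.05,0.15,0.15],"spin":0},{"fingers":5.5,"delta_pos":[0.05,0.15,0.15],"spin":0},{"fingers":5.5,"delta_pos":[0.05,0.15,0.15],"spin":0},{"fingers":5.5,"delta_pos":[0.05,0.15,0.15],"spin":0},{"fingers":5.5,"delta_pos":[0.05,0.15,-2],"spin":0},{"fingers":5.5,"delta_pos":[0.05,0.15,-4],"spin":0},{"fingers":5.5,"delta_pos":[0.05,0.15,-6.5],"spin":0},{"fingers":5.5,"delta_pos":[0.05,0.15,-6.5],"spin":0},{"fingers":5.5,"delta_pos":[0.05,0.15,-6.5],"spin":0}]'
python3 - <<'E'
from h import *
place(.005)
E
```

```text
time_s: 32.0
tcp_pos: [0.5827, 0.3093, 0.0785]
ee_rot: [[0.039, -0.999, 0.001], [-0.999, -0.039, 0.012], [-0.012, -0.001, -1.0]]
wrist_force: [-0.2, -1.0, -0.6]
gripper_width: 0.682
d=[25.98,5.10,0.03] spin=1.7
d=[26.05,5.11,5.38] spin=1.7
fixture pos [0.0431 0.2662] w 5.9348157222609945
```

```bash
python3 -m inch '[{"fingers":5.5,"delta_pos":[4,1,0],"spin":1.7},{"fingers":5.5,"delta_pos":[8,2,0],"spin":1.7},{"fingers":5.5,"delta_pos":[12,3,0],"spin":1.7},{"fingers":5.5,"delta_pos":[16,4,0],"spin":1.7},{"fingers":5.5,"delta_pos":[20,5,0],"spin":1.7},{"fingers":5.5,"delta_pos":[24,5.1,0],"spin":1.7},{"fingers":5.5,"delta_pos":[26,5.1,0],"spin":1.7},{"fingers":5.5,"delta_pos":[26,5.1,0],"spin":1.7},{"fingers":5.5,"delta_pos":[26,5.1,0],"spin":1.7},{"fingers":5.5,"delta_pos":[26,5.1,2],"spin":1.7},{"fingers":5.5,"delta_pos":[26,5.1,4],"spin":1.7},{"fingers":5.5,"delta_pos":[26,5.1,5.1],"spin":1.7},{"fingers":5.5,"delta_pos":[26,5.1,5.4],"spin":1.7},{"fingers":5.5,"delta_pos":[26,5.1,5.4],"spin":1.7},{"fingers":5.5,"delta_pos":[26,5.1,5.4],"spin":1.7}]'
python3 -c "
from h import *
place(.005);save('v_wrist',capture('wrist'))"
```

```text
time_s: 33.5
tcp_pos: [0.5424, 0.0489, 0.0215]
ee_rot: [[0.011, -1.0, 0.001], [-1.0, -0.011, 0.012], [-0.011, -0.001, -1.0]]
wrist_force: [-0.0, -0.0, -0.6]
gripper_width: 0.687
d=[0.05,0.05,-5.35] spin=0.1
d=[0.11,0.05,-0.00] spin=0.1
fixture pos [0.0005 0.0061] w 5.97606730563431
```

View pics/v_wrist.png

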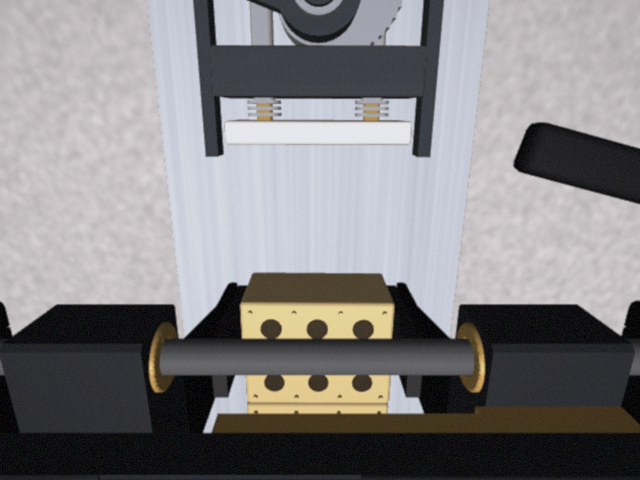

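```bash
python3 -m inch '[{"fingers":5.5,"delta_pos":[-0.15,0.05,0],"spin":0},{"fingers":5.5,"delta_pos":[-0.25,0.05,0],"spin":0},{"fingers":5.5,"delta_pos":[-0.25,0.05,0],"spin":0}]'
python3 -m inch '[{"fingers":5.5,"delta_pos":[-0.1,0,0],"spin":0},{"fingers":5.5,"delta_pos":[-0.1,0,0],"spin":0}]'
python3 -m inch '[{"fingers":5.5,"delta_pos":[-0.1,0,0],"spin":0},{"fingers":5.5,"delta_pos":[-0.1,0,0],"spin":0}]'
```

```text
time_s: 33.85
tcp_pos: [0.5417, 0.0507, 0.0216]
ee_rot: [[0.01, -1.0, 0.001], [-1.0, -0.01, 0.011], [-0.011, -0.001, -1.0]]
wrist_force: [-0.2, -0.6, -0.1]
gripper_width: 0.686
time_s: 34.05
tcp_pos: [0.5416, 0.0516, 0.0215]
ee_rot: [[0.01, -1.0, 0.001], [-1.0, -0.01, 0.011], [-0.011, -0.001, -1.0]]
wrist_force: [-0.3, 1.0, -1.3]
gripper_width: 0.687
time_s: 34.25
tcp_pos: [0.5414, 0.0519, 0.0215]
ee_rot: [[0.01, -1.0, -0.0], [-1.0, -0.01, 0.01], [-0.01, 0.0, -1.0]]
wrist_force: [1.0, -4.0, -0.3]
gripper_width: 0.687
```

```bash
python3 -m inch '[{"fingers":7.3,"delta_pos":[0.1,0,0],"spin":0},{"fingers":7.3,"delta_pos":[0.1,0,0],"spin":0},{"fingers":7.3,"delta_pos":[0.1,0,0],"spin":0},{"fingers":7.3,"delta_pos":[0.1,0,0],"spin":0},{"fingers":7.3,"delta_pos":[0,0,-3],"spin":0},{"fingers":7.3,"delta_pos":[0,0,-7],"spin":0},{"fingers":7.3,"delta_pos":[0,0,-12],"spin":0},{"fingers":7.3,"delta_pos":[-5,0,-17],"spin":0},{"fingers":7.3,"delta_pos":[-10,0,-22],"spin":0},{"fingers":7.3,"delta_pos":[-15,1,-27],"spin":0},{"fingers":7.3,"delta_pos":[-20,1,-30],"spin":0},{"fingers":7.3,"delta_pos":[-25,1,-30],"spin":0},{"fingers":7.3,"delta_pos":[-25,1,-30],"spin":0},{"fingers":7.3,"delta_pos":[-25,1,-30],"spin":0},{"fingers":7.3,"delta_pos":[-25,1,-30],"spin":0}]'
python3 - <<'E'
from h import *
findblocks("wrist",name="w_wrist")
plan((.4614,.3565,.012,180.3))
E
```

```text
time_s: 35.75
tcp_pos: [0.5287, 0.3011, 0.3245]
ee_rot: [[0.013, -1.0, 0.001], [-1.0, -0.013, 0.012], [-0.012, -0.001, -1.0]]
wrist_force: [-0.5, -1.1, -0.0]
gripper_width: 0.836
x 0.5647 y 0.3769 yaw -6.9 th 0.022 cost 0.056  alt 0.056 0.080
x 0.4616 y 0.3566 yaw 0.3 th 0.022 cost 0.069  alt 0.069 0.080
x 0.7491 y 0.2850 yaw -49.2 th 0.026 cost 0.552  alt 0.598 0.552
x 0.5410 y 0.1149 yaw 0.8 th 0.022 cost 0.018  alt 0.018 0.018
d=[-5.43,6.63,31.24] spin=0.3
```

View pics/w_wrist.png

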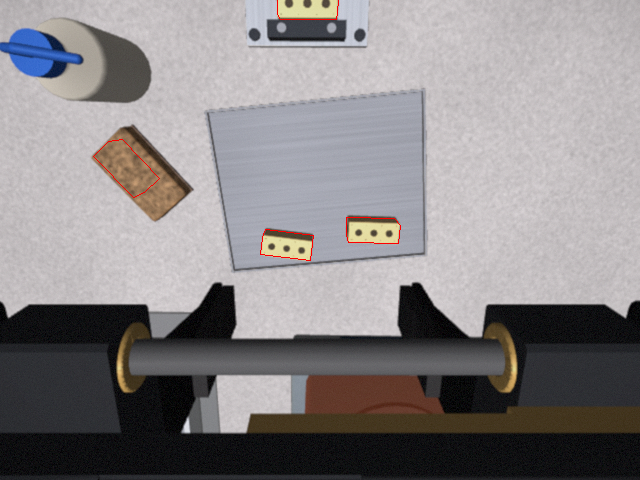

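```bash
python3 -m inch '[{"fingers":7.5,"delta_pos":[-3,4,5],"spin":0.3},{"fingers":7.5,"delta_pos":[-5.4,6.6,10],"spin":0.3},{"fingers":7.5,"delta_pos":[-5.4,6.6,15],"spin":0.3},{"fingers":7.5,"delta_pos":[-5.4,6.6,20],"spin":0.3},{"fingers":7.5,"delta_pos":[-5.4,6.6,24],"spin":0.3},{"fingers":7.5,"delta_pos":[-5.4,6.6,26],"spin":0.3},{"fingers":7.5,"delta_pos":[-5.4,6.6,28],"spin":0.3},{"fingers":7.5,"delta_pos":[-5.4,6.6,30],"spin":0.3},{"fingers":7.5,"delta_pos":[-5.4,6.6,31],"spin":0.3},{"fingers":7.5,"delta_pos":[-5.4,6.6,31],"spin":0.3},{"fingers":7.5,"delta_pos":[-5.4,6.6,31],"spin":0.3},{"fingers":7.5,"delta_pos":[-5.4,6.6,31],"spin":0.3}]'
python3 - <<'E'
from h import *
save("x_wrist",capture("wrist"))
plan((.4614,.3565,.013,180.3))
E
```

```text
time_s: 37.0
tcp_pos: [0.4633, 0.3563, 0.0163]
ee_rot: [[0.004, -1.0, 0.002], [-1.0, -0.004, 0.013], [-0.013, -0.002, -1.0]]
wrist_force: [0.3, -0.0, -0.1]
gripper_width: 0.86
d=[-0.01,0.18,0.32] spin=-0.0
```

View pics/x_wrist.png

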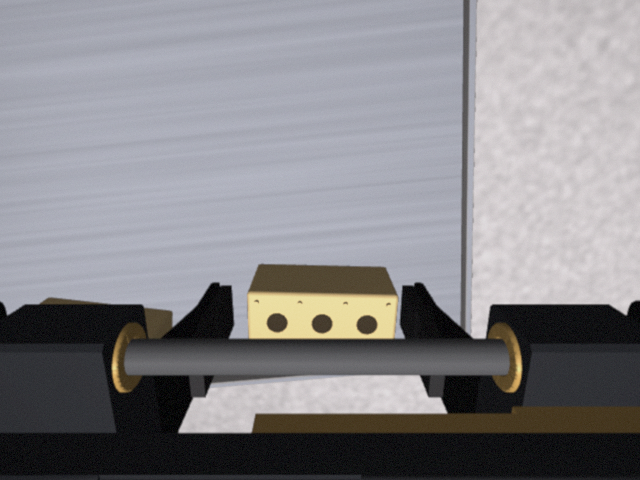

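```bash
python3 -m inch '[{"fingers":7.5,"delta_pos":[0,0.15,0.3],"spin":1},{"fingers":5.5,"delta_pos":[0,0.15,0.3],"spin":1},{"fingers":5.5,"delta_pos":[0,0.15,0.3],"spin":1},{"fingers":5.5,"delta_pos":[0,0.15,0.3],"spin":1},{"fingers":5.5,"delta_pos":[0,0.15,0.3],"spin":1},{"fingers":5.5,"delta_pos":[0,0.15,0.3],"spin":1},{"fingers":5.5,"delta_pos":[0,0.15,-2],"spin":1},{"fingers":5.5,"delta_pos":[0,0.15,-4],"spin":1},{"fingers":5.5,"delta_pos":[0,0.15,-6.5],"spin":1},{"fingers":5.5,"delta_pos":[0,0.15,-6.5],"spin":1},{"fingers":5.5,"delta_pos":[0,0.15,-6.5],"spin":1}]'
python3 - <<'E'
from h import *
place(-.020);save("x2_wrist",capture("wrist"))
E
```

```text
time_s: 38.15
tcp_pos: [0.461, 0.3552, 0.08]
ee_rot: [[-0.013, -1.0, 0.001], [-1.0, 0.013, 0.012], [-0.012, -0.0, -1.0]]
wrist_force: [-0.3, -0.4, -1.5]
gripper_width: 0.684
d=[33.14,-8.55,0.10] spin=-1.3
d=[33.21,-8.55,5.45] spin=-1.3
fixture pos [-0.0782  0.3132] w 5.953774786797847
```

View pics/x2_wrist.png

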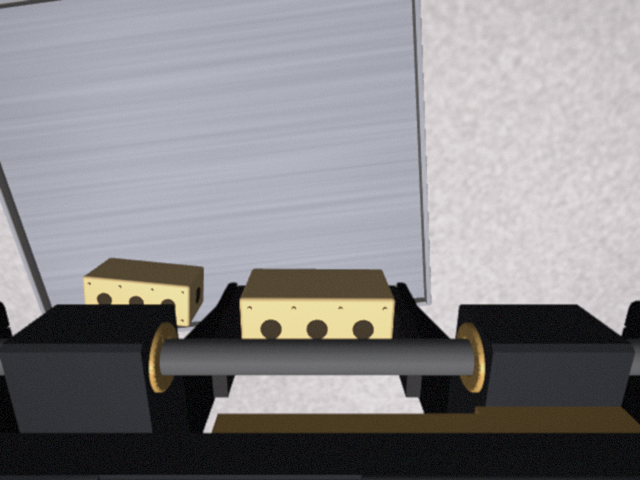

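```bash
python3 -m inch '[{"fingers":5.5,"delta_pos":[4,-1,0],"spin":-1.3},{"fingers":5.5,"delta_pos":[8,-2,0],"spin":-1.3},{"fingers":5.5,"delta_pos":[12,-3,0],"spin":-1.3},{"fingers":5.5,"delta_pos":[16,-4.5,0],"spin":-1.3},{"fingers":5.5,"delta_pos":[20,-6,0],"spin":-1.3},{"fingers":5.5,"delta_pos":[24,-7.5,0],"spin":-1.3},{"fingers":5.5,"delta_pos":[28,-8.5,0],"spin":-1.3},{"fingers":5.5,"delta_pos":[31,-8.55,0],"spin":-1.3},{"fingers":5.5,"delta_pos":[33.2,-8.55,0],"spin":-1.3},{"fingers":5.5,"delta_pos":[33.2,-8.55,0],"spin":-1.3},{"fingers":5.5,"delta_pos":[33.2,-8.55,0],"spin":-1.3},{"fingers":5.5,"delta_pos":[33.2,-8.55,2],"spin":-1.3},{"fingers":5.5,"delta_pos":[33.2,-8.55,4],"spin":-1.3},{"fingers":5.5,"delta_pos":[33.2,-8.55,4.8],"spin":-1.3},{"fingers":5.5,"delta_pos":[33.2,-8.55,5.3],"spin":-1.3},{"fingers":5.5,"delta_pos":[33.2,-8.55,5.3],"spin":-1.3},{"fingers":5.5,"delta_pos":[33.2,-8.55,5.3],"spin":-1.3}]'
python3 -c "
from h import *
place(-.020);save('y_wrist',capture('wrist'))"
```

```text
time_s: 39.9
tcp_pos: [0.5429, 0.0231, 0.0237]
ee_rot: [[0.011, -1.0, 0.002], [-1.0, -0.011, 0.012], [-0.012, -0.002, -1.0]]
wrist_force: [0.2, -0.4, -0.8]
gripper_width: 0.688
d=[-0.02,0.08,-5.13] spin=0.1
d=[0.05,0.08,0.22] spin=0.1
fixture pos [ 0.0008 -0.0196] w 5.985578602537274
```

View pics/y_wrist.png

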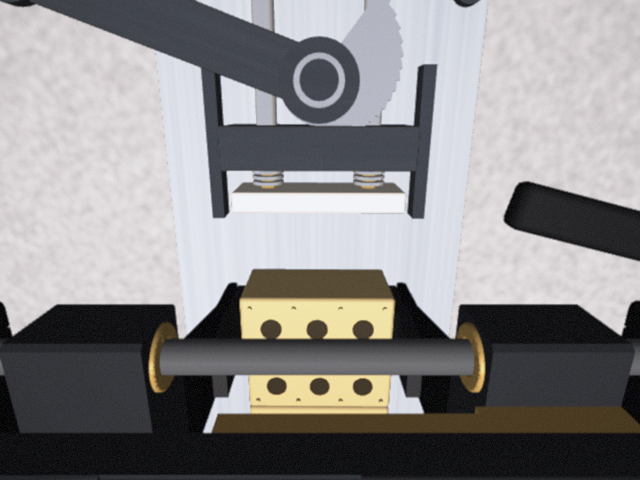

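```bash
python3 -m inch '[{"fingers":5.5,"delta_pos":[-0.15,0.07,0.1],"spin":0},{"fingers":5.5,"delta_pos":[-0.3,0.07,0.1],"spin":0},{"fingers":5.5,"delta_pos":[-0.35,0.07,0.1],"spin":0},{"fingers":5.5,"delta_pos":[-0.35,0.07,0.1],"spin":0}]'
python3 -m inch '[{"fingers":5.5,"delta_pos":[-0.1,0,0],"spin":0},{"fingers":5.5,"delta_pos":[-0.1,0,0],"spin":0}]'
python3 -m inch '[{"fingers":5.5,"delta_pos":[-0.1,0,0],"spin":0},{"fingers":5.5,"delta_pos":[-0.1,0,0],"spin":0}]'
```

```text
time_s: 40.35
tcp_pos: [0.5417, 0.0263, 0.0224]
ee_rot: [[0.01, -1.0, 0.001], [-1.0, -0.01, 0.012], [-0.012, -0.001, -1.0]]
wrist_force: [0.9, -0.5, -0.4]
gripper_width: 0.683
time_s: 40.55
tcp_pos: [0.5416, 0.0273, 0.0223]
ee_rot: [[0.01, -1.0, 0.001], [-1.0, -0.01, 0.011], [-0.011, -0.001, -1.0]]
wrist_force: [0.1, 0.7, -0.6]
gripper_width: 0.691
time_s: 40.75
tcp_pos: [0.5416, 0.0278, 0.0222]
ee_rot: [[0.01, -1.0, 0.0], [-1.0, -0.01, 0.011], [-0.011, -0.0, -1.0]]
wrist_force: [1.0, -3.2, 0.0]
gripper_width: 0.685
```

```bash
python3 -m inch '[{"fingers":7.3,"delta_pos":[0.1,0,0],"spin":0},{"fingers":7.3,"delta_pos":[0.1,0,0],"spin":0},{"fingers":7.3,"delta_pos":[0.1,0,0],"spin":0},{"fingers":7.3,"delta_pos":[0.1,0,0],"spin":0},{"fingers":7.3,"delta_pos":[0,0,-3],"spin":0},{"fingers":7.3,"delta_pos":[0,0,-7],"spin":0},{"fingers":7.3,"delta_pos":[0,0,-12],"spin":0},{"fingers":7.3,"delta_pos":[-5,0,-17],"spin":0},{"fingers":7.3,"delta_pos":[-10,0,-22],"spin":0},{"fingers":7.3,"delta_pos":[-15,1,-27],"spin":0},{"fingers":7.3,"delta_pos":[-20,1,-30],"spin":0},{"fingers":7.3,"delta_pos":[-25,1,-30],"spin":0},{"fingers":7.3,"delta_pos":[-28,1,-30],"spin":0},{"fingers":7.3,"delta_pos":[-28,1,-30],"spin":0},{"fingers":7.3,"delta_pos":[-28,1,-30],"spin":0},{"fingers":7.3,"delta_pos":[-28,1,-30],"spin":0}]'
python3 - <<'E'
from h import *
findblocks("wrist",name="z_wrist")
plan((.5647,.3768,.012,173.4))
E
```

```text
time_s: 42.35
tcp_pos: [0.5282, 0.3055, 0.3249]
ee_rot: [[0.011, -1.0, -0.0], [-1.0, -0.011, 0.011], [-0.011, 0.0, -1.0]]
wrist_force: [0.4, -0.2, 0.1]
gripper_width: 0.838
x 0.5647 y 0.3768 yaw -6.9 th 0.022 cost 0.053  alt 0.053 0.077
x 0.7468 y 0.2829 yaw -52.6 th 0.026 cost 0.552  alt 0.597 0.552
x 0.5412 y 0.1119 yaw 0.6 th 0.026 cost 0.022  alt 0.022 0.022
d=[-6.87,-3.73,31.35] spin=7.2
```

View pics/z_wrist.png

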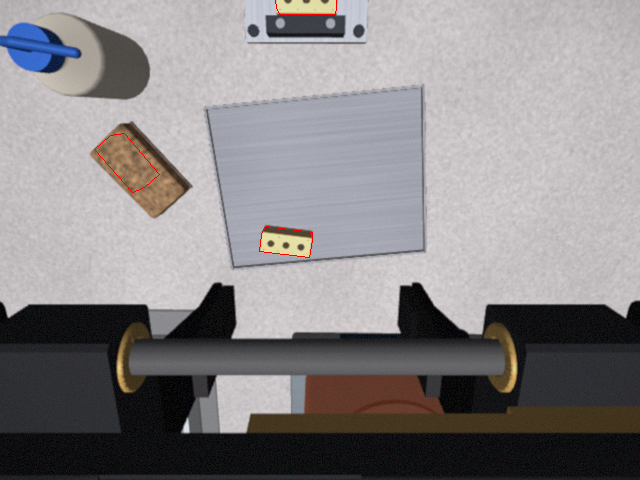

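```bash
python3 -m inch '[{"fingers":7.5,"delta_pos":[-4,-3,5],"spin":5},{"fingers":7.5,"delta_pos":[-6.8,-3.7,10],"spin":7.2},{"fingers":7.5,"delta_pos":[-6.8,-3.7,15],"spin":7.2},{"fingers":7.5,"delta_pos":[-6.8,-3.7,20],"spin":7.2},{"fingers":7.5,"delta_pos":[-6.85,-3.7,24],"spin":7.2},{"fingers":7.5,"delta_pos":[-6.85,-3.7,26],"spin":7.2},{"fingers":7.5,"delta_pos":[-6.85,-3.7,28],"spin":7.2},{"fingers":7.5,"delta_pos":[-6.85,-3.7,30],"spin":7.2},{"fingers":7.5,"delta_pos":[-6.85,-3.7,31.2],"spin":7.2},{"fingers":7.5,"delta_pos":[-6.85,-3.7,31.2],"spin":7.2},{"fingers":7.5,"delta_pos":[-6.85,-3.7,31.2],"spin":7.2},{"fingers":7.5,"delta_pos":[-6.85,-3.7,31.2],"spin":7.2}]'
python3 - <<'E'
from h import *
save("aa_wrist",capture("wrist"))
plan((.5647,.3768,.012,173.2))
E
```

```text
time_s: 43.6
tcp_pos: [0.566, 0.3774, 0.0158]
ee_rot: [[-0.116, -0.993, 0.002], [-0.993, 0.116, 0.013], [-0.013, -0.001, -1.0]]
wrist_force: [-0.8, -0.5, 1.0]
gripper_width: 0.862
d=[0.09,0.11,0.39] spin=0.2
```

View pics/aa_wrist.png

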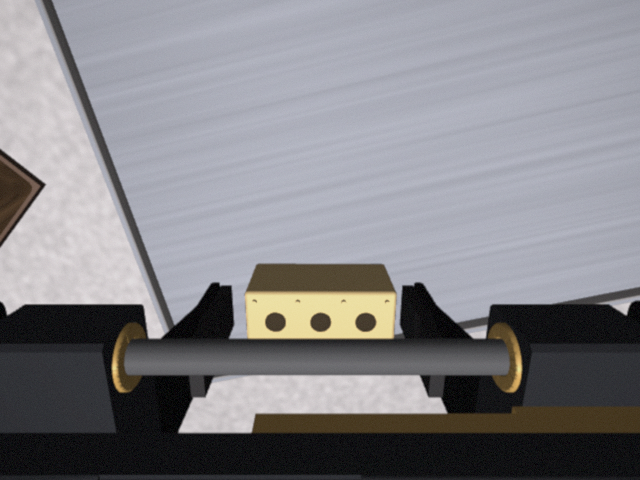

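```bash
python3 -m inch '[{"fingers":7.5,"delta_pos":[0.1,0.1,0.3],"spin":0},{"fingers":5.5,"delta_pos":[0.1,0.1,0.3],"spin":0},{"fingers":5.5,"delta_pos":[0.1,0.1,0.3],"spin":0},{"fingers":5.5,"delta_pos":[0.1,0.1,0.3],"spin":0},{"fingers":5.5,"delta_pos":[0.1,0.1,0.3],"spin":0},{"fingers":5.5,"delta_pos":[0.1,0.1,0.3],"spin":0},{"fingers":5.5,"delta_pos":[0.1,0.1,-2],"spin":0},{"fingers":5.5,"delta_pos":[0.1,0.1,-4],"spin":0},{"fingers":5.5,"delta_pos":[0.1,0.1,-6.5],"spin":0},{"fingers":5.5,"delta_pos":[0.1,0.1,-6.5],"spin":0},{"fingers":5.5,"delta_pos":[0.1,0.1,-6.5],"spin":0}]'
python3 - <<'E'
from h import *
place(-.0445)
E
```

```text
time_s: 44.75
tcp_pos: [0.5639, 0.3755, 0.0794]
ee_rot: [[-0.116, -0.993, 0.001], [-0.993, 0.116, 0.012], [-0.012, 0.001, -1.0]]
wrist_force: [0.2, 0.1, -1.1]
gripper_width: 0.686
d=[37.73,-2.23,-0.03] spin=-7.2
d=[37.80,-2.24,5.32] spin=-7.2
fixture pos [0.0249 0.3326] w 5.97066131407743
```

```bash
python3 -m inch '[{"fingers":5.5,"delta_pos":[4,0,0],"spin":-5},{"fingers":5.5,"delta_pos":[8,0,0],"spin":-7.2},{"fingers":5.5,"delta_pos":[12,-0.5,0],"spin":-7.2},{"fingers":5.5,"delta_pos":[16,-1,0],"spin":-7.2},{"fingers":5.5,"delta_pos":[20,-1.5,0],"spin":-7.2},{"fingers":5.5,"delta_pos":[24,-2,0],"spin":-7.2},{"fingers":5.5,"delta_pos":[28,-2.2,0],"spin":-7.2},{"fingers":5.5,"delta_pos":[32,-2.2,0],"spin":-7.2},{"fingers":5.5,"delta_pos":[36,-2.2,0],"spin":-7.2},{"fingers":5.5,"delta_pos":[37.8,-2.2,0],"spin":-7.2},{"fingers":5.5,"delta_pos":[37.8,-2.2,0],"spin":-7.2},{"fingers":5.5,"delta_pos":[37.8,-2.2,0],"spin":-7.2},{"fingers":5.5,"delta_pos":[37.8,-2.2,0],"spin":-7.2}]'
python3 -c "
from h import *
place(-.0445);save('ab_wrist',capture('wrist'))"
```

```text
time_s: 46.05
tcp_pos: [0.5421, -0.0018, 0.0743]
ee_rot: [[0.011, -1.0, -0.0], [-1.0, -0.011, 0.011], [-0.011, 0.0, -1.0]]
wrist_force: [-0.5, -0.2, -0.4]
gripper_width: 0.684
d=[-0.00,-0.02,-0.07] spin=0.1
d=[0.06,-0.02,5.28] spin=0.1
fixture pos [-0.0002 -0.0445] w 5.953097301095035
```

View pics/ab_wrist.png

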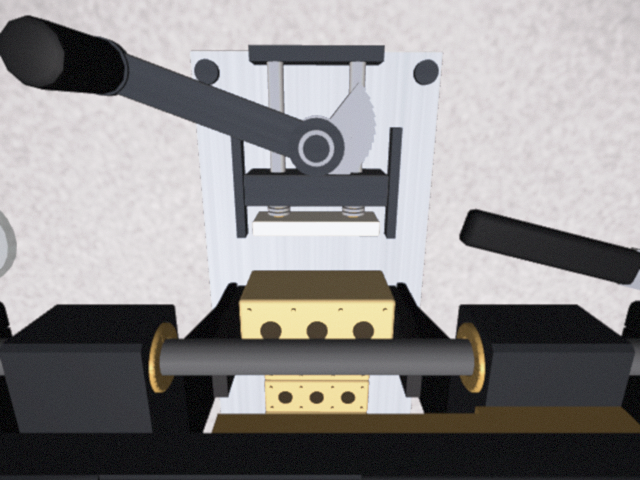

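```bash
python3 -m inch '[{"fingers":5.5,"delta_pos":[0.05,0,1.5],"spin":0},{"fingers":5.5,"delta_pos":[0.05,0,3],"spin":0},{"fingers":5.5,"delta_pos":[0.05,0,4.3],"spin":0},{"fingers":5.5,"delta_pos":[0.05,0,5],"spin":0},{"fingers":5.5,"delta_pos":[0.05,0,5.2],"spin":0},{"fingers":5.5,"delta_pos":[0.05,0,5.2],"spin":0},{"fingers":5.5,"delta_pos":[0.05,0,5.2],"spin":0}]'
python3 -c "
from h import *
place(-.0445);save('ac_wrist',capture('wrist'))"
```

```text
time_s: 46.8
tcp_pos: [0.5428, -0.0021, 0.0235]
ee_rot: [[0.01, -1.0, 0.002], [-1.0, -0.01, 0.012], [-0.012, -0.002, -1.0]]
wrist_force: [0.8, 0.7, -0.9]
gripper_width: 0.689
d=[-0.09,0.04,-5.15] spin=0.1
d=[-0.03,0.05,0.20] spin=0.1
fixture pos [ 0.0005 -0.0448] w 5.993747110203687
```

View pics/ac_wrist.png

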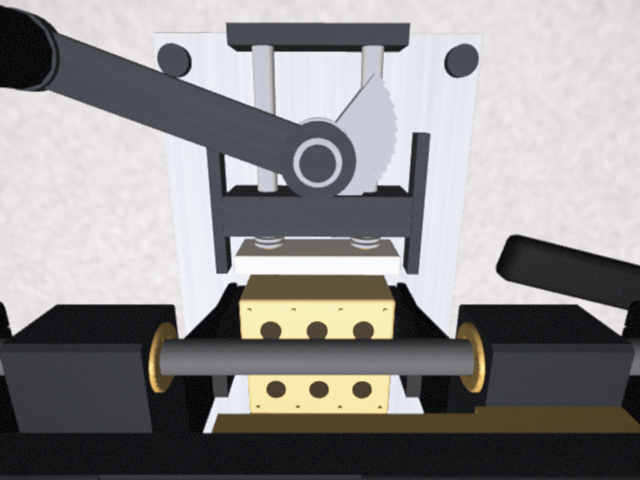

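```bash
python3 -m inch '[{"fingers":5.5,"delta_pos":[-0.15,0.05,0.1],"spin":0},{"fingers":5.5,"delta_pos":[-0.3,0.05,0.1],"spin":0},{"fingers":5.5,"delta_pos":[-0.3,0.05,0.1],"spin":0}]'
python3 -m inch '[{"fingers":5.5,"delta_pos":[-0.1,0,0],"spin":0},{"fingers":5.5,"delta_pos":[-0.1,0,0],"spin":0}]'
python3 -m inch '[{"fingers":5.5,"delta_pos":[-0.1,0,0],"spin":0},{"fingers":5.5,"delta_pos":[-0.1,0,0],"spin":0}]'
```

```text
time_s: 47.15
tcp_pos: [0.5418, 0.0008, 0.0221]
ee_rot: [[0.01, -1.0, 0.001], [-1.0, -0.01, 0.012], [-0.012, -0.001, -1.0]]
wrist_force: [-0.7, 0.0, -1.4]
gripper_width: 0.683
time_s: 47.35
tcp_pos: [0.5418, 0.0015, 0.022]
ee_rot: [[0.01, -1.0, 0.001], [-1.0, -0.01, 0.011], [-0.011, -0.001, -1.0]]
wrist_force: [0.1, -0.7, -0.7]
gripper_width: 0.687
time_s: 47.55
tcp_pos: [0.5419, 0.0017, 0.022]
ee_rot: [[0.009, -1.0, 0.001], [-1.0, -0.009, 0.01], [-0.01, -0.001, -1.0]]
wrist_force: [1.9, -5.2, -0.7]
gripper_width: 0.683
```

```bash
python3 -m inch '[{"fingers":7.3,"delta_pos":[0.1,0,0],"spin":0},{"fingers":7.3,"delta_pos":[0.1,0,0],"spin":0},{"fingers":7.3,"delta_pos":[0.1,0,0],"spin":0},{"fingers":7.3,"delta_pos":[0.1,0,0],"spin":0},{"fingers":7.3,"delta_pos":[0,0,-3],"spin":0},{"fingers":7.3,"delta_pos":[0,0,-7],"spin":0},{"fingers":7.3,"delta_pos":[0,0,-12],"spin":0},{"fingers":7.3,"delta_pos":[-3,0,-17],"spin":0},{"fingers":7.3,"delta_pos":[-6,0,-22],"spin":0},{"fingers":7.3,"delta_pos":[-10,0,-25],"spin":0},{"fingers":7.3,"delta_pos":[-10,0,-25],"spin":0},{"fingers":7.3,"delta_pos":[-10,0,-25],"spin":0}]'
python3 - <<'E'
from h import *
print(get_calibration("wrist")["T"].tolist())
for n in ["wrist","side","scene"]: save("ad_"+n,capture(n))
a=np.radians(-20)
q=fx(0.1*np.cos(a),-.11+.1*np.sin(a));print(q)
plan((*q,.16,85))
E
```

```text
time_s: 48.75
tcp_pos: [0.541, 0.1014, 0.2746]
ee_rot: [[0.012, -1.0, 0.004], [-1.0, -0.012, 0.013], [-0.013, -0.004, -1.0]]
wrist_force: [-0.7, -1.0, -0.3]
gripper_width: 0.84
[[-0.9999091420097496, 0.013449951932222835, -0.0008980636657756034, 0.5413074409749685], [-0.01252779703173858, -0.9518134349662558, -0.30642166914118457, 0.019229870713970792], [-0.004976145783480686, -0.3063825775248307, 0.9518954533783546, 0.43566327133782967], [0.0, 0.0, 0.0, 1.0]]
[ 0.63712407 -0.1006765 ]
d=[20.15,-9.63,10.85] spin=95.5
```

View pics/ad_wrist.png

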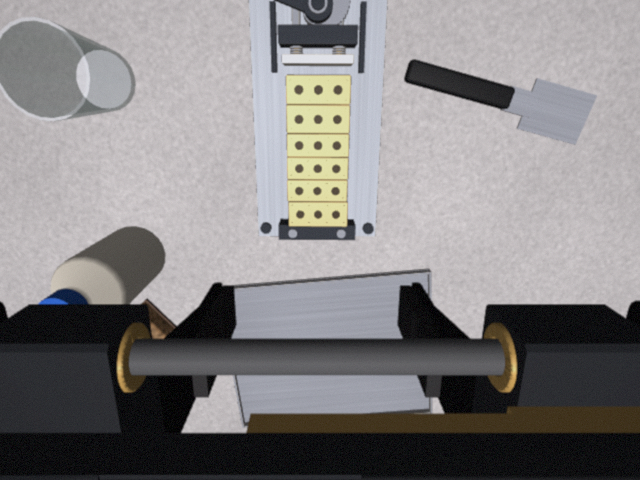

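View pics/ad_side.png

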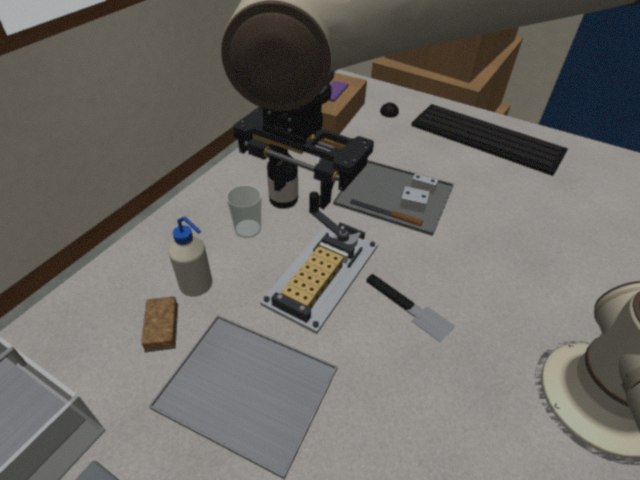

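```bash
python3 -m inch '[{"fingers":7.3,"delta_pos":[4,-2,0],"spin":8},{"fingers":7.3,"delta_pos":[8,-4,0],"spin":16},{"fingers":7.3,"delta_pos":[12,-6,0],"spin":24},{"fingers":7.3,"delta_pos":[16,-8,0],"spin":32},{"fingers":7.3,"delta_pos":[20,-9.6,0],"spin":40},{"fingers":7.3,"delta_pos":[20.1,-9.6,0],"spin":48},{"fingers":7.3,"delta_pos":[20.1,-9.6,3],"spin":56},{"fingers":7.3,"delta_pos":[20.1,-9.6,6],"spin":64},{"fingers":7.3,"delta_pos":[20.1,-9.6,9],"spin":72},{"fingers":7.3,"delta_pos":[20.1,-9.6,10.8],"spin":80},{"fingers":7.3,"delta_pos":[20.1,-9.6,10.8],"spin":88},{"fingers":7.3,"delta_pos":[20.1,-9.6,10.8],"spin":95.5},{"fingers":7.3,"delta_pos":[20.1,-9.6,10.8],"spin":95.5},{"fingers":7.3,"delta_pos":[20.1,-9.6,10.8],"spin":95.5},{"fingers":7.3,"delta_pos":[20.1,-9.6,10.8],"spin":95.5}]'
python3 - <<'E'
from h import *
save("ae_wrist",capture("wrist"))
print(sense()["joints"].round(1));plan((.6371,-.1007,.056,85))
E
```

```text
time_s: 50.4
tcp_pos: [0.6381, -0.0997, 0.1622]
ee_rot: [[-0.996, 0.085, -0.001], [0.085, 0.996, 0.011], [0.002, 0.011, -1.0]]
wrist_force: [0.5, 0.3, 0.9]
gripper_width: 0.838
[  5.1  26.6  -0.9  -0.7 -62.5 -99.7]
d=[0.09,-0.25,10.64] spin=0.1
```

View pics/ae_wrist.png

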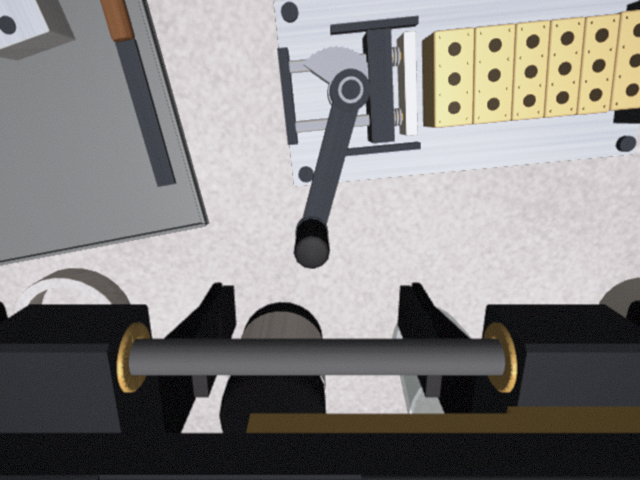

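```bash
python3 -m inch '[{"fingers":7.3,"delta_pos":[0.1,-0.1,4],"spin":0},{"fingers":7.3,"delta_pos":[0.1,-0.2,8],"spin":0},{"fingers":7.3,"delta_pos":[0.1,-0.25,10.6],"spin":0},{"fingers":2.9,"delta_pos":[0.1,-0.25,10.6],"spin":0},{"fingers":2.9,"delta_pos":[0.1,-0.25,10.6],"spin":0},{"fingers":2.9,"delta_pos":[0.1,-0.25,10.6],"spin":0},{"fingers":2.9,"delta_pos":[0.1,-0.25,10.6],"spin":0},{"fingers":2.9,"delta_pos":[0.1,-0.25,10.6],"spin":0},{"fingers":2.9,"delta_pos":[0.1,-0.25,10.6],"spin":0},{"fingers":2.9,"delta_pos":[0.1,-0.25,10.6],"spin":0},{"fingers":2.9,"delta_pos":[0.1,-0.25,10.6],"spin":0}]'
python3 - <<'E'
from h import *
ws=[]
for k in range(1,14):
    a=np.radians(-20-6*k);q=fx(0.1*np.cos(a),-.11+.1*np.sin(a));ws.append((*q,.056,85-5.3*k))
plan(*ws)
E
```

```text
time_s: 51.55
tcp_pos: [0.6374, -0.1003, 0.057]
ee_rot: [[-0.996, 0.086, 0.001], [0.086, 0.996, 0.011], [0.0, 0.011, -1.0]]
wrist_force: [-0.6, 0.8, 0.4]
gripper_width: 0.344
d=[0.34,-1.04,0.08] spin=5.4
d=[0.76,-2.00,0.07] spin=10.7
d=[1.28,-2.91,0.06] spin=16.0
d=[1.89,-3.76,0.05] spin=21.3
d=[2.58,-4.54,0.04] spin=26.6
d=[3.35,-5.25,0.04] spin=31.9
d=[4.20,-5.87,0.03] spin=37.2
d=[5.10,-6.40,0.02] spin=42.5
d=[6.05,-6.84,0.02] spin=47.8
d=[7.04,-7.17,0.02] spin=53.1
d=[8.07,-7.39,0.01] spin=58.4
d=[9.11,-7.51,0.01] spin=63.7
d=[10.15,-7.52,0.01] spin=69.0
```

```bash
python3 -m inch '[{"fingers":2.9,"delta_pos":[0.35,-1.05,0.05],"spin":5.4},{"fingers":2.9,"delta_pos":[0.75,-2,0.05],"spin":10.7},{"fingers":2.9,"delta_pos":[1.3,-2.9,0.05],"spin":16},{"fingers":2.9,"delta_pos":[1.9,-3.75,0.05],"spin":21.3},{"fingers":2.9,"delta_pos":[2.6,-4.55,0.05],"spin":26.6},{"fingers":2.9,"delta_pos":[3.35,-5.25,0.05],"spin":31.9},{"fingers":2.9,"delta_pos":[4.2,-5.85,0.05],"spin":37.2},{"fingers":2.9,"delta_pos":[5.1,-6.4,0],"spin":42.5},{"fingers":2.9,"delta_pos":[6.05,-6.85,0],"spin":47.8},{"fingers":2.9,"delta_pos":[7.05,-7.15,0],"spin":53.1},{"fingers":2.9,"delta_pos":[8.05,-7.4,0],"spin":58.4},{"fingers":2.9,"delta_pos":[8.05,-7.4,0],"spin":58.4},{"fingers":2.9,"delta_pos":[8.05,-7.4,0],"spin":58.4}]'
python3 - <<'E'
from h import *
save("af_wrist",capture("wrist"))
s=sense();p=(s["tcp_pos"][:2]-FX)@R(FA)-[0,-.11];print(np.degrees(np.arctan2(p[1],p[0])),np.hypot(*p),s["joints"].round(1),s["wrist_force"].round(1))
E
```

```text
time_s: 52.85
tcp_pos: [0.5515, -0.1671, 0.0565]
ee_rot: [[-0.451, 0.893, 0.002], [0.893, 0.451, 0.011], [0.009, 0.006, -1.0]]
wrist_force: [1.2, 0.6, 0.7]
gripper_width: 0.334
-85.57127578526183 0.10009598686974622 [  -1.1   27.2  -17.9   -0.9  -44.9 -151.5] [1.5 0.6 0.6]
```

View pics/af_wrist.png

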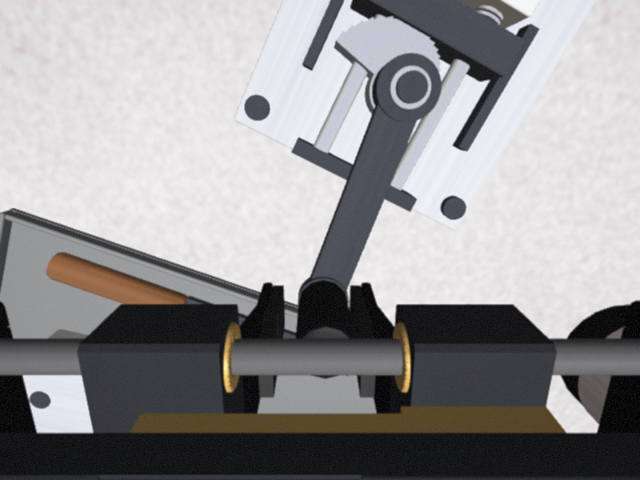

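```bash
python3 - <<'E'
from h import *
ws=[]
for k,ang in enumerate([-90,-95,-100,-105,-109,-113,-116]):
    a=np.radians(ang);q=fx(0.1*np.cos(a),-.11+.1*np.sin(a));ws.append((*q,.056,26.8-2.8*(k+1)))
plan(*ws)
E
```

```text
d=[0.32,-0.70,0.03] spin=2.8
d=[0.74,-1.47,0.03] spin=5.6
d=[1.23,-2.19,0.03] spin=8.4
d=[1.77,-2.87,0.03] spin=11.2
d=[2.25,-3.38,0.03] spin=14.0
d=[2.77,-3.85,0.03] spin=16.8
d=[3.17,-4.19,0.04] spin=19.6
```

```bash
python3 -m inch '[{"fingers":2.9,"delta_pos":[0.3,-0.7,0],"spin":2.8},{"fingers":2.9,"delta_pos":[0.75,-1.45,0],"spin":5.6},{"fingers":2.9,"delta_pos":[1.25,-2.2,0],"spin":8.4},{"fingers":2.9,"delta_pos":[1.75,-2.85,0],"spin":11.2},{"fingers":2.9,"delta_pos":[2.25,-3.4,0],"spin":14},{"fingers":2.9,"delta_pos":[2.6,-3.7,0],"spin":16.8},{"fingers":2.9,"delta_pos":[2.6,-3.7,0],"spin":16.8},{"fingers":2.9,"delta_pos":[2.6,-3.7,0],"spin":16.8}]'
python3 - <<'E'
from h import *
for n in ["wrist","side"]: save("ag_"+n,capture(n))
s=sense();p=(s["tcp_pos"][:2]-FX)@R(FA)-[0,-.11];print(np.degrees(np.arctan2(p[1],p[0])),np.hypot(*p),s["joints"].round(1),s["wrist_force"].round(1))
E
```

```text
time_s: 53.7
tcp_pos: [0.5075, -0.1605, 0.0566]
ee_rot: [[-0.174, 0.985, 0.003], [0.985, 0.174, 0.011], [0.01, 0.004, -1.0]]
wrist_force: [3.2, 0.4, 2.5]
gripper_width: 0.334
-111.28471688363719 0.09970310109883587 [  -0.5   23.7  -24.2   -1.   -41.9 -168.9] [ 3.7 -0.5  2. ]
```

View pics/ag_wrist.png

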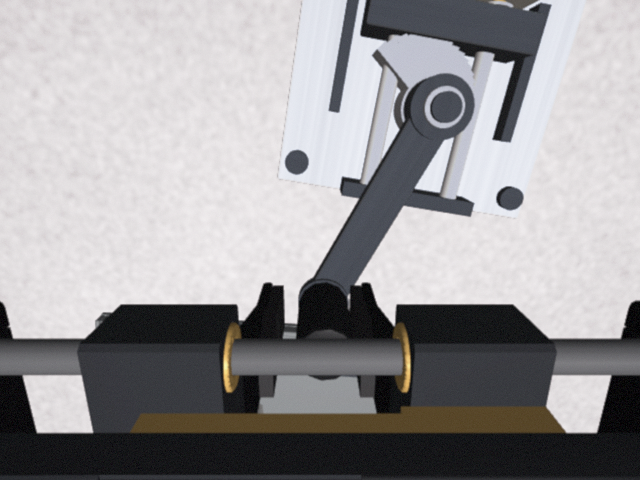

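```bash
python3 - <<'E'
from h import *
cal=get_calibration("wrist")
a=onz(cal,443,107,.055)[:2];b=onz(cal,323,287,.046)[:2]
d=R(FA).T@(b-a);print(a,b,np.hypot(*d),np.degrees(np.arctan2(d[1],d[0])))
print("pivot fx",fx(0,-.11))
c=fx(0,-.11);d=R(FA).T@(b-c);print(np.hypot(*d),np.degrees(np.arctan2(d[1],d[0])))
E
```

```text
[ 0.54182274 -0.06809913] [ 0.50990656 -0.15495602] 0.09253519234260577 -110.67621704020907
pivot fx [ 0.54285992 -0.06729581]
0.09364954003509496 -111.10232363051679
```

```bash
python3 - <<'E'
from h import *
ws=[]
for ang in [-113,-115]:
    a=np.radians(ang);q=fx(0.1*np.cos(a),-.11+.1*np.sin(a));ws.append((*q,.0566,yawnow(sense())))
plan(*ws)
E
```

```text
d=[0.13,-0.27,-0.00] spin=-0.0
d=[0.32,-0.56,-0.00] spin=-0.0
```

```bash
python3 -m inch '[{"fingers":2.9,"delta_pos":[0.15,-0.3,0],"spin":0},{"fingers":2.9,"delta_pos":[0.3,-0.55,0],"spin":0},{"fingers":2.9,"delta_pos":[0.3,-0.55,0],"spin":0},{"fingers":2.9,"delta_pos":[0.3,-0.55,0],"spin":0}]'
python3 -m inch '[{"fingers":2.9,"delta_pos":[-0.1,0.25,0],"spin":0},{"fingers":7.3,"delta_pos":[-0.1,0.25,0],"spin":0},{"fingers":7.3,"delta_pos":[-0.1,0.25,0],"spin":0},{"fingers":7.3,"delta_pos":[-0.1,0.25,0],"spin":0},{"fingers":7.3,"delta_pos":[-0.1,0.25,0],"spin":0},{"fingers":7.3,"delta_pos":[-0.1,0.25,0],"spin":0},{"fingers":7.3,"delta_pos":[-0.1,0.25,-4],"spin":0},{"fingers":7.3,"delta_pos":[-0.1,0.25,-8],"spin":0},{"fingers":7.3,"delta_pos":[-0.1,0.25,-12],"spin":0},{"fingers":7.3,"delta_pos":[-0.1,0.25,-16],"spin":0},{"fingers":7.3,"delta_pos":[-0.1,0.25,-16],"spin":0}]'
python3 - <<'E'
from h import *
import pickle
cal=get_calibration("wrist");save("ah_wrist",capture("wrist"));pickle.dump(cal,open("ah.pkl","wb"))
for d in spot_point("wrist","lever_grip")[:2]:
    u,v=d["location"];q=onz(cal,u*W,v*H,.07)[:2];p=R(FA).T@(q-fx(0,-.11));print(d["conf"],np.hypot(*p),np.degrees(np.arctan2(p[1],p[0])))
E
```

```text
time_s: 54.2
tcp_pos: [0.5004, -0.1583, 0.0563]
ee_rot: [[-0.172, 0.985, 0.001], [0.985, 0.172, 0.011], [0.011, 0.003, -1.0]]
wrist_force: [2.9, -1.2, 2.4]
gripper_width: 0.328
time_s: 55.3
tcp_pos: [0.506, -0.1615, 0.2225]
ee_rot: [[-0.172, 0.985, 0.013], [0.985, 0.172, 0.009], [0.007, 0.015, -1.0]]
wrist_force: [0.6, 0.0, 0.2]
gripper_width: 0.841
0.77 0.09927358065939017 -114.04243851142402
0.74 0.1717091021466754 15.60447453669407
```

View pics/ah_wrist.png

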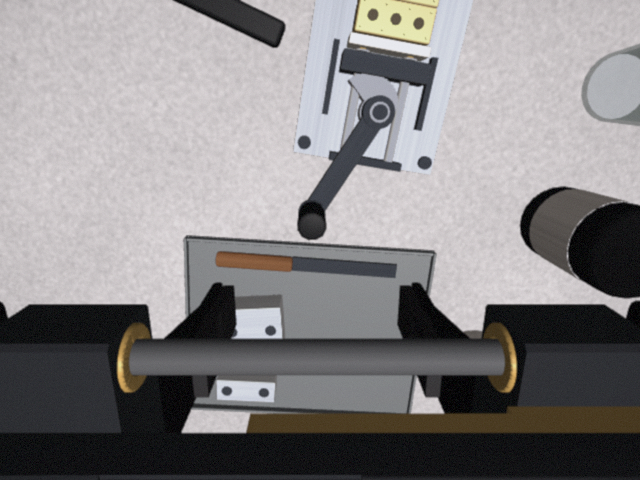

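```bash
python3 -m inch '[{"fingers":7.3,"delta_pos":[3,1.5,2],"spin":0},{"fingers":7.3,"delta_pos":[6,3,4],"spin":0},{"fingers":7.3,"delta_pos":[8,4,5.5],"spin":0},{"fingers":7.3,"delta_pos":[8,4,5.5],"spin":0},{"fingers":7.3,"delta_pos":[8,4,5.5],"spin":0},{"fingers":7.3,"delta_pos":[8,4,5.5],"spin":0}]'
python3 - <<'E'
from h import *
import pickle
cal=get_calibration("wrist");im=capture("wrist");save("ai_wrist",im);pickle.dump(cal,open("ai.pkl","wb"))
cv2.imwrite("pics/ai_c.png",cv2.resize(im[60:300,220:500,::-1],None,fx=2.5,fy=2.5,interpolation=cv2.INTER_CUBIC))
E
```

```text
time_s: 56.0
tcp_pos: [0.529, -0.0792, 0.1621]
ee_rot: [[-0.176, 0.984, -0.0], [0.984, 0.176, 0.018], [0.018, 0.003, -1.0]]
wrist_force: [-0.4, -0.8, 0.4]
gripper_width: 0.837
```

View pics/ai_wrist.png

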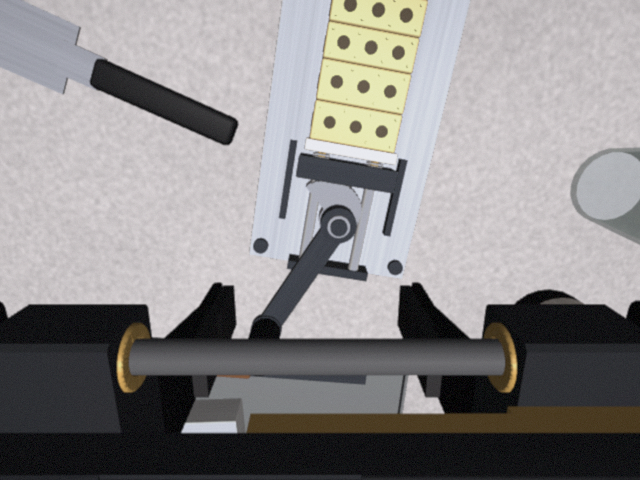

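View pics/ai_c.png

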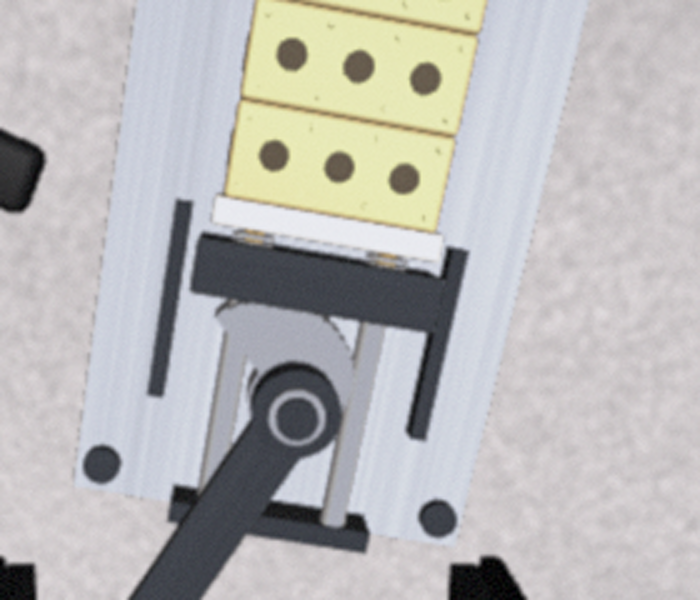

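```bash
python3 - <<'E'
from h import *
import pickle
cal=pickle.load(open("ai.pkl","rb"));im=cv2.imread("pics/ai_wrist.png")
# rectify at z=.037 : fixture x from -45..45, y -90..-30, 10px/mm
xs=np.arange(-45,45,.1)/1e3;ys=np.arange(-85,-25,.1)/1e3
X,Y=np.meshgrid(xs[::-1],ys);P=np.c_[X.ravel(),Y.ravel()]@R(FA).T+FX
p=proj(cal,np.c_[P,np.full(len(P),.037)]).reshape(*X.shape,2).astype(np.float32)
r=cv2.remap(im,p[...,0],p[...,1],cv2.INTER_LINEAR)[::-1]
for k in range(0,600,50): cv2.putText(r,"%d"%(-25-k/10),(2,k+5),0,.45,(0,0,255),1);cv2.line(r,(40,k),(60,k),(0,0,255),1)
cv2.imwrite("pics/aj.png",r[:, :800])
g=cv2.cvtColor(r,cv2.COLOR_BGR2GRAY)
for x0 in (15,-1,-18):
    c=int((45-x0)*10);prof=g[:,c-20:c+20].mean(1);print(x0,[(round(-25-k/10,1),int(prof[k])) for k in range(180,420,8)])
E
```

```text
Traceback (most recent call last):
cv2.error: OpenCV(4.12.0) :-1: error: (-5:Bad argument) in function 'putText'
> Overload resolution failed:
>  - Layout of the output array img is incompatible with cv::Mat
>  - Expected Ptr<cv::UMat> for argument 'img'
```

```bash
python3 - <<'E'
from h import *
import pickle
cal=pickle.load(open("ai.pkl","rb"));im=cv2.imread("pics/ai_wrist.png")
print(cal["T"][:3,3])
xs=np.arange(-45,45,.1)/1e3;ys=np.arange(-85,-25,.1)/1e3
X,Y=np.meshgrid(xs[::-1],ys);P=np.c_[X.ravel(),Y.ravel()]@R(FA).T+FX
p=proj(cal,np.c_[P,np.full(len(P),.037)]).reshape(*X.shape,2).astype(np.float32)
r=np.ascontiguousarray(cv2.remap(im,p[...,0],p[...,1],cv2.INTER_LINEAR)[::-1])
g=cv2.cvtColor(r,cv2.COLOR_BGR2GRAY)
for k in range(0,600,50): cv2.putText(r,"%d"%(-25-k/10),(2,k+5),0,.45,(0,0,255),1);cv2.line(r,(40,k),(60,k),(0,0,255),1)
cv2.imwrite("pics/aj.png",r[:, :800])
for x0 in (25,-1,-25):
    c=int((45-x0)*10);prof=g[:,c-15:c+15].mean(1);print(x0,[(round(-25-k/10,1),int(prof[k])) for k in range(200,400,6)])
E
```

```text
[ 0.51474203 -0.00174027  0.32561998]
25 [(-45.0, 227), (-45.6, 227), (-46.2, 227), (-46.8, 226), (-47.4, 227), (-48.0, 227), (-48.6, 227), (-49.2, 226), (-49.8, 224), (-50.4, 222), (-51.0, 223), (-51.6, 225), (-52.2, 226), (-52.8, 221), (-53.4, 203), (-54.0, 180), (-54.6, 195), (-55.2, 226), (-55.8, 233), (-56.4, 234), (-57.0, 233), (-57.6, 233), (-58.2, 233), (-58.8, 233), (-59.4, 233), (-60.0, 233), (-60.6, 233), (-61.2, 228), (-61.8, 212), (-62.4, 191), (-63.0, 186), (-63.6, 187), (-64.2, 177), (-64.8, 141)]
-1 [(-45.0, 162), (-45.6, 207), (-46.2, 223), (-46.8, 226), (-47.4, 226), (-48.0, 226), (-48.6, 225), (-49.2, 226), (-49.8, 226), (-50.4, 225), (-51.0, 225), (-51.6, 225), (-52.2, 225), (-52.8, 221), (-53.4, 200), (-54.0, 177), (-54.6, 193), (-55.2, 223), (-55.8, 233), (-56.4, 234), (-57.0, 233), (-57.6, 233), (-58.2, 233), (-58.8, 233), (-59.4, 234), (-60.0, 234), (-60.6, 234), (-61.2, 227), (-61.8, 211), (-62.4, 200), (-63.0, 208), (-63.6, 210), (-64.2, 192), (-64.8, 135)]
-25 [(-45.0, 224), (-45.6, 224), (-46.2, 224), (-46.8, 224), (-47.4, 223), (-48.0, 224), (-48.6, 224), (-49.2, 224), (-49.8, 224), (-50.4, 224), (-51.0, 224), (-51.6, 224), (-52.2, 223), (-52.8, 219), (-53.4, 198), (-54.0, 174), (-54.6, 193), (-55.2, 224), (-55.8, 232), (-56.4, 234), (-57.0, 234), (-57.6, 233), (-58.2, 233), (-58.8, 234), (-59.4, 234), (-60.0, 234), (-60.6, 233), (-61.2, 228), (-61.8, 211), (-62.4, 186), (-63.0, 157), (-63.6, 155), (-64.2, 155), (-64.8, 129)]
```

View pics/aj.png

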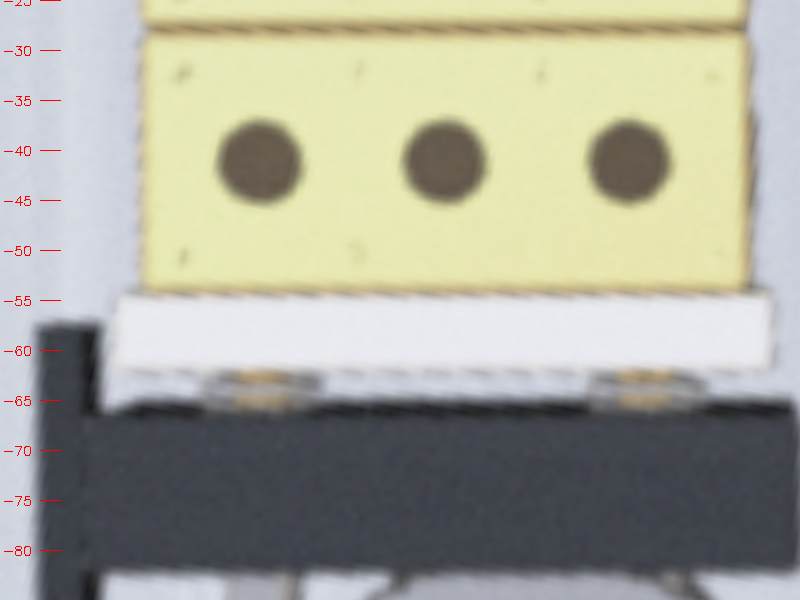

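```bash
python3 -m inch '[{"fingers":7.3,"delta_pos":[0,0,-5],"spin":0},{"fingers":7.3,"delta_pos":[0,0,-10],"spin":0},{"fingers":7.3,"delta_pos":[-5,-3,-15],"spin":0},{"fingers":7.3,"delta_pos":[-10,-6,-18],"spin":0},{"fingers":7.3,"delta_pos":[-14,-8,-18],"spin":0},{"fingers":7.3,"delta_pos":[-14,-8,-18],"spin":0},{"fingers":7.3,"delta_pos":[-14,-8,-18],"spin":0}]'
python3 - <<'E'
from h import *
for n in ["side","wrist","scene"]: save("ak_"+n,capture(n))
E
```

```text
time_s: 56.75
tcp_pos: [0.4738, -0.2376, 0.3415]
ee_rot: [[-0.171, 0.985, 0.004], [0.985, 0.171, 0.017], [0.016, 0.006, -1.0]]
wrist_force: [0.0, 0.1, -0.2]
gripper_width: 0.841
```

View pics/ak_side.png

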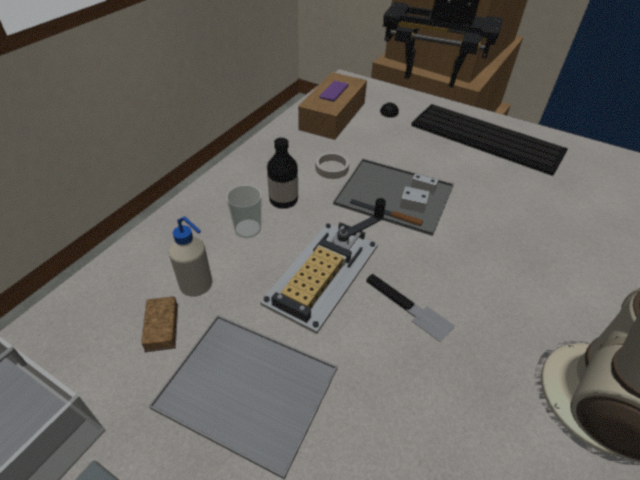

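View pics/ak_wrist.png

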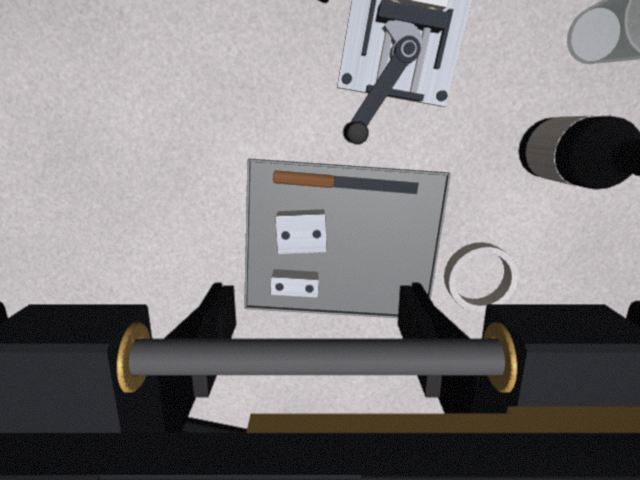

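All six blocks are clamped, both packers are in their tray, the bystanders are where they were and the arm is clear.

```bash
python3 -c "
from station import *
print(finish_job())"
```

```text
the job is handed in; nothing more can be done
None
```

The job is done and handed in at about 57 s: all six blocks are clamped in the cam fixture, with the sprung pad pushed in about half its travel.

- **Order:** I swung the lever to its open stop first. Then I stood the six blocks on the bed one at a time, each squared by the grip and pushed lightly (about 3–9 N at the wrist) against the fence or its neighbour.
- **Packers:** with all six blocks present none was needed. Both were already in the packer tray and stayed there.
- **Row:** its length came out at about 144 mm, which matches three 22 mm and three 26 mm blocks. The pictures show it in the middle of the bed and square to the fence.
- **Clamp:** the lever reads about 1.64 rad. That gives about 4 mm of pad travel; the gap seen between pad and jaw, about 4.2 mm, gives about 3.8 mm, so the two agree. The pad is not bottomed.
- **Last look:** other things looked in place and the arm was clear. No final check failed. The tool stayed about 0.7–1° off vertical from the first move on, but this had no visible effect on the placing.

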